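Lever the hood off the spray-air regulator and wind it back to zero

TASK

Draw the filling knife out by its blade from between the two paint tins, lay it down in the open and take it again by its handle. With its blade in the notch, lever up the snapped-shut hood of the spray-air box and swing the hood back past upright so that it stays open; then lay the knife flat on the trolley and turn the black regulator knob until its pointer reads zero, so that the air is off before the gun is cleaned. Leave the tins and the bottle standing where they are.

Things in the scene. Friction and masses are not known exactly. Their poses are not given: they have to be found in the camera images.
- knife_handle (a point): loose filling knife, 190 x 26 x 18 mm, lying flat, 0.12 kg; this point is the middle of its wooden handle (half-way up: 9 mm above the trolley as it lies). Its x axis runs along the knife toward the blade tip, z up. Handle: 105 long, 26 wide, 18 thick, from 55 mm behind to 50 mm ahead of this point. At the start the handle lies between the two paint tins with about 8 mm on either side, too little for fingers; the blade sticks out into the open
- knife_blade (a point): middle of the knife's steel blade, 92 mm ahead of knife_handle along the knife's x; blade 85 long, 26 wide, 3 thick, at mid-thickness of the handle, so its underside hangs 7.5 mm above the trolley when the knife lies flat
- knife_tip (a point): tip of the knife blade, 135 mm ahead of knife_handle, at mid-thickness of the blade
- air_box: fixed grey steel spray-air control box, 160 (x) x 142 (y) x 80 mm high; origin at the centre of its underside, x axis from its front (toward the robot; pressure gauge there) to its back. On its flat top sits a blue steel hood, 118 (x) x 116 (y) x 44 mm high; in front of the hood a bare ledge 34 mm deep and 80 mm high serves as the fulcrum
- notch (a point): pry notch of the closed hood: this point is on the box's flat top (80 mm up), under the middle of the hood's front wall. The notch is 36 mm wide and 7 mm high, the wall 3 mm thick; behind it 28 mm are free to slide the blade in, along the box's x axis
- ledge_edge (a point): middle of the top front edge of the box, 34 mm in front of the notch, 80 mm up: the edge to lever over
- hood (a joint): angle of the hood about its hinge on the back edge of the box (rad): 0 closed, upright at 1.57, stop at 1.75. Two spring ball catches hold it shut: they let go with about 12 N at the notch, when the front wall has risen some 5 mm (0.04 rad). Beyond that the stiff hinge needs under 3 N at the lip and the hood stays where it is left
- hood_lip (a point): upper edge of the notch in the hood's front wall, moves with the hood, 118 mm from the hinge axis
- hood_hinge (a point): middle of the hinge axis (along the box's y), on the box's top 72 mm behind its centre; it does not move
- air_knob (a joint): regulator knob under the hood (rad): 0 when the pointer stands at the red zero mark, which is on the side of the notch; grows as the knob is turned clockwise seen from above, so it is turned anticlockwise to reach zero. No stop at zero: it goes on 0.5 rad past it, where the line is purged. Friction 0.04 Nm, stays where it is left; the gauge needle on the box front follows it
- knob_top (a point): centre of the top face of the black fluted knob, on its vertical axis, 112 mm above the trolley; the knob is 38 mm across, 31 mm high above the box's top (a 44 mm skirt on its lowest 6 mm), 58 mm behind the notch and 60 mm in front of the hinge
- knob_pointer (a point): outer end of the knob's orange pointer, 28 mm from its axis, 4 mm above the box's top
- tin_a_centre (a point): middle of a dark blue paint tin, 72 mm across, 100 mm high, standing beside the knife's handle; bystander
- tin_b_centre (a point): middle of a light grey paint tin, 72 mm across, 98 mm high, standing on the other side of the knife's handle; bystander
- hardener_centre (a point): middle of a small yellow and black bottle with a red cap, 49 mm across, 111 mm high; bystander to the right of the box

How it is judged:
On the way, in this order (a step that is already met when the one before it is completed fails the run):
1. the knife has been drawn out and lies released in the open, its handle at least 90 mm from the middle of either tin (horizontal distance between knife_handle and tin_a_centre above 0.09 m and horizontal distance between knife_handle and tin_b_centre above 0.09 m and height (world z) of knife_handle below 0.02 m and contact force between the fingers and knife below 0.05 N and linear speed of knife below 0.02 m/s), for 0.1 s.
2. the hood is levered up off its catches by the knife, held by its handle (value of joint hood above 0.12 rad and contact force between knife and hood above 0.2 N and distance between the grasp point and knife_handle below 0.06 m and contact force between the fingers and hood below 0.5 N), for 0.1 s.
3. the hood is swung back past upright (value of joint hood above 1.5 rad), for 0.1 s.
At the end, for the whole second after the job is handed in: The hood stands open past 1.5 rad, the knob's pointer is within 0.12 rad (7 degrees) of zero, the knife lies flat and still on the trolley top (handle and tip under 25 mm high), and the tins and the bottle stand upright within 40 mm of where they were (value of joint hood above 1.5 rad and value of joint air_knob between -0.12 and 0.12 rad and height (world z) of knife_handle between 0 and 0.02 m and height (world z) of knife_tip between 0 and 0.025 m and linear speed of knife below 0.02 m/s and angle between each of tin_a_centre, tin_b_centre, hardener_centre's own z axis and vertical below 0.2 rad); the robot touches nothing.
It fails at once if the closed hood is prised with the bare fingers (contact force between the fingers and hood above 1 N and value of joint hood between 0.03 and 0.12 rad).
It fails at once if a tin or the bottle is pushed more than 40 mm or tipped (distance of any of tin_a_centre, tin_b_centre, hardener_centre from where it was at the start of the episode above 0.04 m or angle between any of tin_a_centre, tin_b_centre, hardener_centre's own z axis and vertical above 0.5 rad).
It also fails if it takes over 72 s, if anything falls off the work surface, if the arm or the gripper's body presses on something with over 40 N, if the wrist force passes 120 N, or if a joint passes its speed limit or range.

ROBOT

A 7-joint arm with a two-finger parallel gripper is mounted at the origin on a cart in front of the work surface, level with it; the furniture and walls round the work are solid. World frame = base frame: x ahead of the robot, y to its left, z up, the work surface at z = 0. Lengths are in m, angles in rad, forces in N, time in s.
With the tool pointing down it reaches from about 0.425 to 0.925 m from the base axis. Payload 6.8 kg.
Tool frame: the origin (TCP) lies midway between the tips of the shut fingers; the grasp point (between the pads) lies 19 mm behind it (r.grip_point_offset is the distance from the TCP to the grasp point, in m); z points along the fingers, y is the direction in which the jaws open and shut (so a half turn about z gives the same grasp; the last joint's range is limited). The gripper opens to 85 mm and grips with 20 to 120 N. Pads are 22 mm wide; open, the fingers measure 114 mm over their backs; the gripper's body (76 mm by 85 mm) begins 54 mm behind the grasp point. The pads swing forward as they close: fully open they stand 13 mm farther back than shut.
Start: joints at [1.044, 0.477, 0.022, 1.555, -0.011, 1.109, -0.083], TCP at [0.275, -0.617, 0.231] pointing down, gripper open.
Joint ranges: [-2.96, 2.96], [-0.34, 2.1], [-1.41, 1.46], [0.24, 2.44], [-1.37, 4.51], [0.17, 1.92], [-2.96, 2.96]. Speed limits (rad/s): [2.39, 2.39, 3.14, 3.14, 3.14, 3.14, 3.14].

INTERFACE

Orientations are given as a rotation vector (axis times angle).
In Python, from bench import r, grab_frame, camera_params gives the robot as it stands.
- The arm moves only by the tool carry_out, never from a script. Its argument "motion" is text: rows parted by semicolons, each of 5 numbers parted by spaces: the closure, from 0 (fully open) to 1 (shut), then the shift along the tool's x, y, z in mm, then the turn about the tool's z in rad. In form: fingers dx dy dz twist; .... A call has exactly 8 rows; each row shifts and turns the commanded pose from where the row before left it, along the tool's axes as they then stand; what a row does not reach is not made up. A row lasts 1/8 s, in which the tool goes at most 62.5 mm and 10.7 degrees, less where a joint would pass 70% of its speed; a pose out of reach is approached as far as the arm can. A call with a gripper value outside its range is refused whole. The fingers move at their own pace and stop on an object; "newtons" is the grip in N (left out, the last holds). Time passes only in rows, so rows that do not move let the fingers close, or fill a call up. It gives the time, the measured TCP pose, the force and the opening at its end, in the units of the state.
- r.get_obs(): the state, without advancing time (a new reading comes with each control period).
- grab_frame(name): name is "side" or "top" or "wrist"; returns the picture (480x640x3 uint8, red, green, blue); there is no depth.
- camera_params(name): a dict with "fx", "fy", "cx", "cy" (pixels), "eye" and "attitude" of the camera in the world. Camera axes: x right, y down, z forward; pixel columns grow to the right and rows downward; lengths in m; the calibration is good to about 2 mm. A picture is of the moment at which its call begins: read the wrist's pose just before it. camera_params takes no time and is no camera call; for the wrist camera it gives the pose at the moment of the call.
- r.hand_in(): hands the job in, once; it reports no verdict.
The state is a dict: "clock": time; "joints": joint angles; "qvel": joint speeds; "tau": joint torques, N m; "tcp_pos": TCP position; "orientation": TCP orientation; "contact_force": force on the tool from outside, world axes, zero at the start; "moment": the same for the moment, N m; "grip_width": finger opening in m.
Only numpy, scipy, OpenCV 4.12 (cv2) and the standard library are available. Lean on these libraries where they do the work, as an engineer would, in place of code of your own. Each camera call takes 0.05 s, during which the arm holds its last target.

## Working session

There is one attempt and no reset: what is moved stays moved. The work goes in short steps, Python scripts to look and compute and a tool call to move; the robot and the scene stay as the last step left them, time stands still between calls to the robot, and variables do not carry over. Pictures are saved under pics/ and viewed, and the job is handed in when it is done.

Besides the shell and the picture viewer there is one more tool, called after ">>>" in YAML: its name, and indented under it one key for each argument. carry_out: Moves the arm, as the interface text tells. Its arguments: {"type":"object","properties":{"motion":{"type":"string"},"newtons":{"type":"number"}},"required":["motion"]}

```bash
ls -la; mkdir -p pics; python3 - <<'E'
from bench import r, grab_frame, camera_params
import cv2, numpy as np
np.set_printoptions(precision=4,suppress=True)
print(r.get_obs(), r.grip_point_offset)
for n in ["side","top","wrist"]:
    print(n,camera_params(n))
    cv2.imwrite(f"pics/{n}0.png",grab_frame(n)[:,:,::-1])
E
```

```text
total 12
drwxr-xr-x  3 agent agent 4096 Dec  7 09:13 .
drwxr-xr-x 23 root  root  4096 Dec  7 09:13 ..
drwxr-xr-x  2 agent agent 4096 Dec  7 09:13 pics
{'clock': 0.0, 'joints': array([ 1.0439,  0.4778,  0.0223,  1.5565, -0.0115,  1.1093, -0.0831]), 'qvel': array([ 0.0011,  0.0005,  0.0006, -0.0013, -0.0001, -0.001 ,  0.0005]), 'tau': array([ -0.0006, -59.6465,   1.6081, -28.1203,   0.0125,   0.0092,
        -0.    ]), 'tcp_pos': array([ 0.2743, -0.6161,  0.2303]), 'orientation': array([-3.0712, -0.6528,  0.0008]), 'contact_force': array([ 0.2554, -0.176 ,  0.043 ]), 'moment': array([ 0.0086, -0.0186,  0.0179]), 'grip_width': 0.08553333955819256} 0.0187
side {'fx': 490.11157248353686, 'fy': 490.11157248353686, 'cx': 327.0363041262564, 'cy': 229.44146418631243, 'eye': array([0.3867, 0.7023, 0.4661]), 'attitude': array([-0.3165,  2.5624, -1.6099])}
top {'fx': 491.2015357904414, 'fy': 491.2015357904414, 'cx': 319.25617574980936, 'cy': 237.57164978105894, 'eye': array([ 0.3759, -0.0947,  1.2381]), 'attitude': array([-2.0965,  2.159 , -0.1476])}
wrist {'fx': 402.19897395939296, 'fy': 402.19897395939296, 'cx': 316.7760445053084, 'cy': 234.33756390736073, 'eye': array([ 0.3396, -0.5855,  0.3728]), 'attitude': array([ 2.425 , -1.5753, -0.2304])}
```

View pics/top0.png

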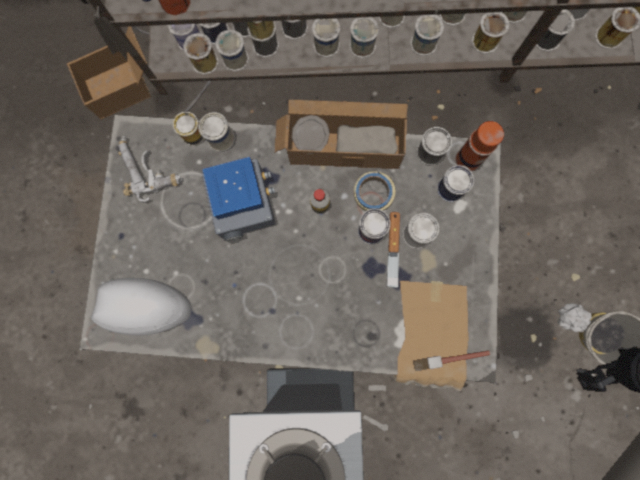

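View pics/side0.png

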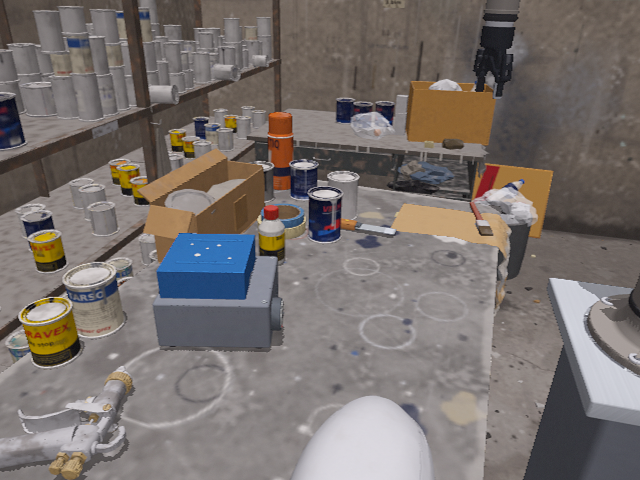

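View pics/wrist0.png

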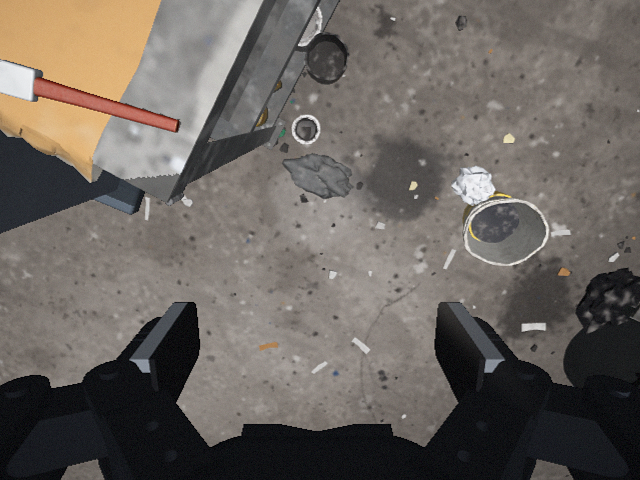

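The top view shows the knife at about (394,213)-(393,287) with its tip toward the robot. The tins are at (375,223) and (424,228), the box is around (238,195), and the bottle is at (320,200). I'll zoom in to measure these.

```bash
cat > h.py <<'E'
import numpy as np, cv2
from scipy.spatial.transform import Rotation as R
np.set_printoptions(precision=4,suppress=True)
def pix(p,u,v,z):
    Rm=R.from_rotvec(p["attitude"]).as_matrix()
    d=Rm@np.array([(u-p["cx"])/p["fx"],(v-p["cy"])/p["fy"],1]); e=p["eye"]
    return e+d*(z-e[2])/d[2]
def proj(p,X):
    Rm=R.from_rotvec(p["attitude"]).as_matrix()
    c=Rm.T@(np.asarray(X)-p["eye"]); return np.array([p["fx"]*c[0]/c[2]+p["cx"],p["fy"]*c[1]/c[2]+p["cy"]])
def crop(src,x0,y0,w,h,s,out):
    im=cv2.imread(src) if isinstance(src,str) else src
    cv2.imwrite(out,cv2.resize(im[y0:y0+h,x0:x0+w],None,fx=s,fy=s,interpolation=cv2.INTER_CUBIC))
E
python3 - <<'E'
from h import *
from bench import camera_params
p=camera_params("top")
crop("pics/top0.png",340,160,120,140,4,"pics/tk.png")
crop("pics/top0.png",190,140,100,110,5,"pics/tb.png")
for n,u,v,z in [("han",395,213,.018),("tip",393,287,.0105),("tina",375,223,.1),("tinb",424,228,.098)]: print(n,pix(p,u,v,z))
E
```

```text
han [ 0.6303 -0.264   0.018 ]
tip [ 0.4446 -0.2504  0.0105]
tina [ 0.5908 -0.2045  0.1   ]
tinb [ 0.5755 -0.3188  0.098 ]
```

View pics/tk.png

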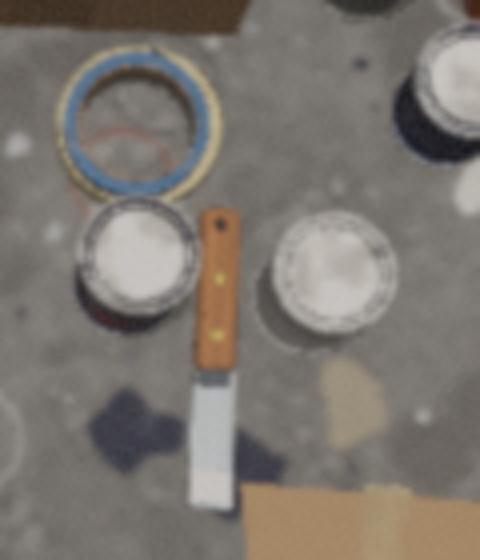

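View pics/tb.png

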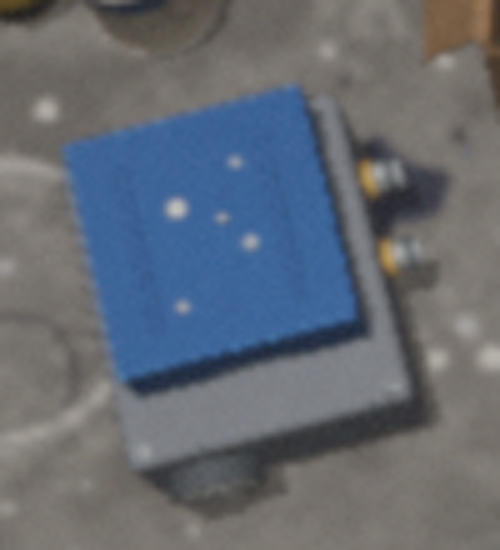

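```bash
python3 - <<'E'
from h import *
from bench import camera_params
p=camera_params("top")
t=lambda a,o,s:(a[0]/s+o[0],a[1]/s+o[1])
print("butt",pix(p,*t((220,207),(340,160),4),.018)[:2],"tip",pix(p,*t((212,507),(340,160),4),.0105)[:2])
print("han/blade",pix(p,*t((215,371),(340,160),4),.015)[:2])
a=np.array([pix(p,*t(q,(190,140),5),.08)[:2] for q in [(140,468),(412,402)]])
b=np.array([pix(p,*t(q,(190,140),5),.124)[:2] for q in [(65,148),(295,87),(362,322),(135,383)]])
print(a,np.linalg.norm(a[0]-a[1]));print(b)
print(np.linalg.norm(np.diff(b,axis=0),axis=1),b.mean(0))
y=a[0]-a[1];print("yaw",np.arctan2(-y[0],y[1]))
f=b[:2].mean(0)-b[2:].mean(0);print("yaw",np.arctan2(f[1],f[0]))
yy=b[[0,3]].mean(0)-b[[1,2]].mean(0);print(np.arctan2(-yy[0],yy[1]))
print(a.mean(0))
for c in [(375,223.5,.1),(424,227.5,.098),(320,190,.111)]: print(pix(p,*c)[:2])
# tins from crop
for c,z in [((138,255),.1),((335,272),.098)]: print(pix(p,*t(c,(340,160),4),z)[:2])
E
```

```text
butt [ 0.6335 -0.2642] tip [ 0.4453 -0.2504]
han/blade [ 0.5296 -0.2561]
[[0.5807 0.171 ]
 [0.6088 0.0396]] 0.13442711372065846
[[0.7276 0.1974]
 [0.7538 0.0882]
 [0.6387 0.0574]
 [0.6131 0.1635]]
[0.1123 0.1191 0.1092] [0.6833 0.1266]
yaw 0.21067404392836303
yaw 0.27480727377353703
0.23568028167340171
[0.5947 0.1053]
[ 0.5896 -0.2045]
[ 0.5767 -0.3189]
[ 0.6721 -0.0776]
[ 0.589  -0.2033]
[ 0.5755 -0.3183]
```

```bash
cat >> h.py <<'E'
def state():
    from bench import r
    o=r.get_obs(); M=R.from_rotvec(o["orientation"]).as_matrix()
    yaw=np.arctan2(M[1,0],M[0,0])
    return o,M,yaw
def st():
    o,M,yaw=state()
    print("t%.2f"%o["clock"],"tcp",o["tcp_pos"],"yaw %.3f"%yaw,"tiltz",M[:,2],"F",o["contact_force"],"w %.4f"%o["grip_width"],"q",o["joints"])
def to(x,y,z,yw=None):
    o,M,yaw=state()
    d=np.array([x,y,z])-o["tcp_pos"]
    print("delta tool mm",M.T@d*1e3)
    if yw is not None:
        tw=-(yw-yaw)
        print("twist",tw,"(alt",tw+2*np.pi,tw-2*np.pi,")")
        c,s=np.cos(yw),np.sin(yw)
        print("delta after twist",np.array([c*d[0]+s*d[1],s*d[0]-c*d[1],-d[2]])*1e3)
E
python3 - <<'E'
from h import *
st(); to(.478,-.2525,.12,3.07)
to(.478,-.2525,.12,-.07)
E
```

```text
t0.15 tcp [ 0.2743 -0.6163  0.2306] yaw 0.419 tiltz [-0.0007  0.0012 -1.    ] F [ 0.0963  0.6344 -0.4063] w 0.0860 q [ 1.0439  0.4776  0.0224  1.5562 -0.0115  1.1093 -0.083 ]
delta tool mm [ 334.065  -249.3031  110.8645]
twist -2.6511406627462564 (alt 3.63204464443333 -8.934325969925842 )
delta after twist [-177.172   377.3993  110.5541]
delta tool mm [ 334.065  -249.3031  110.8645]
twist 0.48885933725374364 (alt 6.77204464443333 -5.7943259699258425 )
delta after twist [ 177.7729 -377.1167  110.5541]
```

>>> carry_out:
  motion: "0 41.7 -31.2 5 0; 0 41.7 -31.2 5 0; 0 41.7 -31.2 5 0; 0 41.7 -31.2 5 0; 0 41.7 -31.2 5 0; 0 41.7 -31.2 5 0; 0 41.7 -31.2 5 0; 0 41.7 -31.2 5 0"
  newtons: 60

```text
clock: 1.15
tcp_pos: [0.4783, -0.2515, 0.1911]
orientation: [3.073, 0.653, 0.0]
contact_force: [0.9, -0.2, 0.0]
grip_width: 0.0854
```

>>> carry_out:
  motion: "0 0 0 10 0.163; 0 0 0 10 0.163; 0 0 0 10 0.163; 0 0 0 10 0; 0 0 0 10 0; 0 0 0 10 0; 0 0 0 0 0; 0 0 0 0 0"

```text
clock: 2.15
tcp_pos: [0.4779, -0.2531, 0.1315]
orientation: [3.14, -0.11, 0.0]
contact_force: [-0.4, 0.3, -0.3]
grip_width: 0.0854
```

```bash
python3 - <<'E'
from h import *
from bench import *
st(); p=camera_params("wrist"); im=grab_frame("wrist")[:,:,::-1]; cv2.imwrite("pics/w1.png",im); np.save("w1p.npy",p,allow_pickle=True)
print(p["eye"])
E
```

```text
t2.15 tcp [ 0.4779 -0.2531  0.1315] yaw -0.070 tiltz [ 0.0003 -0.     -1.    ] F [-0.3886  0.2941 -0.2752] w 0.0854 q [ 0.4118  0.3806 -0.0495  1.967   0.0257  0.7943 -1.2928]
[ 0.5492 -0.2567  0.2739]
```

View pics/w1.png

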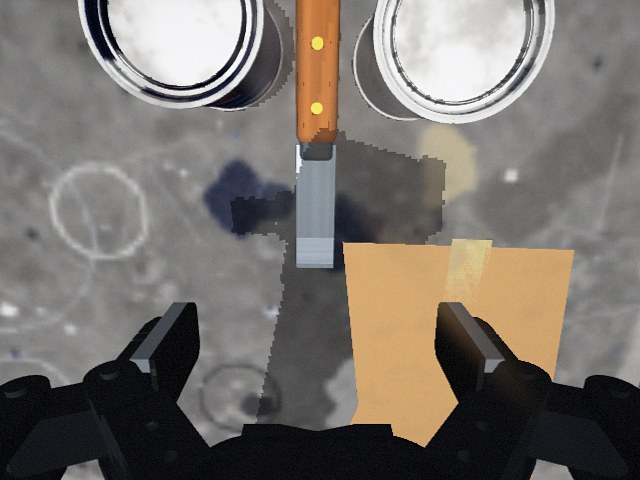

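The knife runs straight up the picture, with its tip at (315,267) and its shoulder at (316.5,143). The tins flank the handle.

```bash
python3 - <<'E'
from h import *
p=np.load("w1p.npy",allow_pickle=True).item()
for q in [(315,267,.0105),(316,200,.0105),(316.5,143,.018),(317.5,43,.018),(296.5,267,.0105),(334,267,.0105)]: print(pix(p,*q))
st(); to(.480,-.2525,.004,-.07)
E
```

```text
[ 0.4477 -0.2484  0.0105]
[ 0.4952 -0.2524  0.0105]
[ 0.5327 -0.2554  0.018 ]
[ 0.5893 -0.26    0.018 ]
[ 0.4486 -0.2354  0.0105]
[ 0.4468 -0.2616  0.0105]
t2.20 tcp [ 0.4781 -0.2532  0.1316] yaw -0.070 tiltz [ 0.0007 -0.0002 -1.    ] F [ 0.3835 -0.0591  0.2823] w 0.0856 q [ 0.4118  0.3803 -0.0494  1.9669  0.0256  0.7942 -1.2929]
delta tool mm [  1.8061  -0.8109 127.6438]
twist -8.019468774710103e-05 (alt 6.283105112491839 -6.283265501867334 )
delta after twist [  1.8938  -0.7916 127.6427]
```

>>> carry_out:
  motion: "0 0 -2.2 25 0.012; 0 0 0 35 0; 0 0 0 35 0; 0 0 0 22 0; 0 0 0 10 0; 0.6 0 0 0 0; 1 0 0 0 0; 1 0 0 0 0"
  newtons: 60

```text
clock: 3.2
tcp_pos: [0.4786, -0.2511, 0.0053]
orientation: [3.138, -0.129, 0.003]
contact_force: [-0.3, 0.5, -0.7]
grip_width: 0.0322
```

>>> carry_out:
  motion: "1 0 0 0 0; 1 -2 0 0 0; 1 -8 0 0 0; 1 -16 0 0 0; 1 -18 0 0 0; 1 -18 0 0 0; 1 -10 0 0 0; 1 0 0 0 0"

```text
clock: 4.2
tcp_pos: [0.4037, -0.2447, 0.0041]
orientation: [-3.138, 0.131, 0.006]
contact_force: [-3.2, 0.0, 3.6]
grip_width: 0.0231
```

```bash
python3 - <<'E'
from h import *
from bench import *
st(); p=camera_params("wrist"); im=grab_frame("wrist")[:,:,::-1]; cv2.imwrite("pics/w2.png",im); np.save("w2p.npy",p,allow_pickle=True)
E
```

```text
t4.20 tcp [ 0.4037 -0.2447  0.0041] yaw -0.083 tiltz [-0.0035  0.0009 -1.    ] F [-3.2176  0.0189  3.5867] w 0.0231 q [ 0.4494  0.5159 -0.045   2.182   0.0526  0.4483 -1.2913]
```

View pics/w2.png

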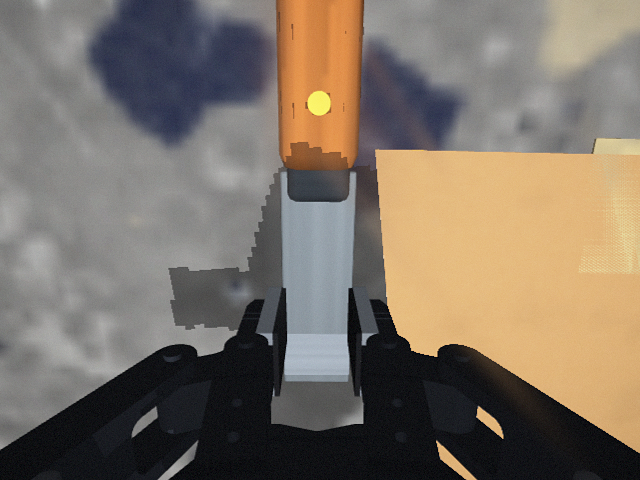

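>>> carry_out:
  motion: "1 -8 0 0 0; 1 -12 0 0 0; 1 -6 0 0 0; 1 0 0 0 0; 0.5 0 0 0 0; 0.2 0 0 0 0; 0 0 0 0 0; 0 0 0 0 0"

```text
clock: 5.25
tcp_pos: [0.3802, -0.2427, 0.0042]
orientation: [-3.139, 0.129, 0.0]
contact_force: [-0.3, -0.6, -1.0]
grip_width: 0.085
```

>>> carry_out:
  motion: "0 0 0 20 0; 0 0 0 -30 0; 0 0 0 -50 0; 0 0 0 -50 0; 0 0 0 0 0; 0 0 0 0 0; 0 0 0 0 0; 0 0 0 0 0"

```text
clock: 6.25
tcp_pos: [0.3796, -0.2423, 0.1132]
orientation: [-3.138, 0.129, 0.003]
contact_force: [0.6, 0.6, 0.6]
grip_width: 0.0853
```

```bash
python3 - <<'E'
from h import *
from bench import *
st(); p=camera_params("wrist"); im=grab_frame("wrist")[:,:,::-1]; cv2.imwrite("pics/w3.png",im); np.save("w3p.npy",p,allow_pickle=True)
E
```

```text
t6.25 tcp [ 0.3796 -0.2423  0.1132] yaw -0.082 tiltz [-0.0022  0.0011 -1.    ] F [0.5906 0.6226 0.592 ] w 0.0853 q [ 0.4849  0.2818 -0.0637  2.1782  0.0278  0.6848 -1.2508]
```

View pics/w3.png

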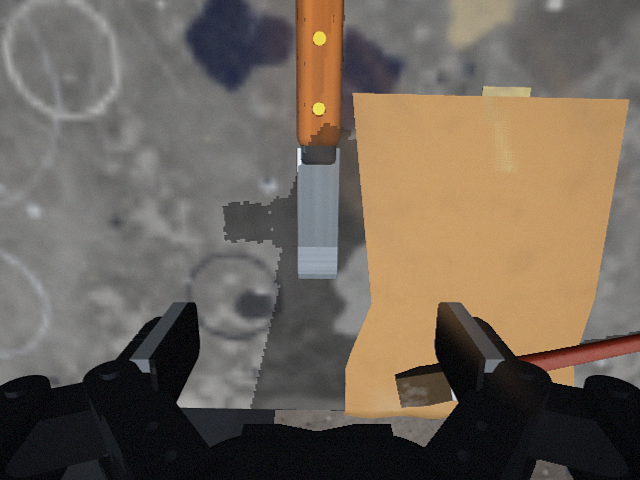

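The knife lies clear of the tins, with its tip at (317.5,278), its shoulder at (320,148), and rivets at (319,108) and (319.5,38). One slip on my side: a row went 20 mm down before rising. It did no visible harm.

```bash
python3 - <<'E'
from h import *
p=np.load("w3p.npy",allow_pickle=True).item()
t=pix(p,317.5,278,.0105); r1=pix(p,319,108,.018); r2=pix(p,319.5,38,.018); s=pix(p,320,147,.017)
print(t,s,r1,r2); d=(t-r2)[:2]; a=np.arctan2(d[1],d[0]); print("knife yaw",a)
h=t[:2]-.135*np.array([np.cos(a),np.sin(a)]); h2=s[:2]-.05*np.array([np.cos(a),np.sin(a)]);print("handle",h,h2)
h=h2
st(); to(h[0],h[1],.004,a)
E
```

```text
[ 0.3483 -0.2388  0.0105] [ 0.4327 -0.2471  0.017 ] [ 0.4543 -0.2483  0.018 ] [ 0.4901 -0.2515  0.018 ]
knife yaw 3.0520768973771353
handle [ 0.4827 -0.2508] [ 0.4825 -0.2516]
t6.30 tcp [ 0.3797 -0.2424  0.1134] yaw -0.082 tiltz [-0.0018  0.0009 -1.    ] F [-0.4905 -0.3339  0.6283] w 0.0854 q [ 0.4849  0.2816 -0.0637  2.178   0.0278  0.6848 -1.2508]
delta tool mm [103.4158   0.8026 109.1699]
twist -3.134201222272563 (alt 3.148984084907023 -9.417386529452148 )
delta after twist [-103.2127    0.0436  109.3648]
```

>>> carry_out:
  motion: "0 51.7 0.4 0 0; 0 51.7 0.4 0 0; 0 0 0 0 -0.184; 0 0 0 0 -0.184; 0 0 0 0 -0.184; 0 0 0 0 -0.184; 0 0 0 0 -0.184; 0 0 0 0 -0.184"

```text
clock: 7.3
tcp_pos: [0.4829, -0.2519, 0.1136]
orientation: [-2.735, -1.544, 0.001]
contact_force: [-0.2, 0.1, 0.0]
grip_width: 0.0857
```

>>> carry_out:
  motion: "0 0 0 0 -0.184; 0 0 0 0 -0.184; 0 0 0 0 -0.184; 0 0 0 0 -0.184; 0 0 0 0 -0.184; 0 0 0 0 -0.184; 0 0 0 0 -0.184; 0 0 0 0 -0.184"

```text
clock: 8.3
tcp_pos: [0.4829, -0.2519, 0.1136]
orientation: [-0.991, -2.98, -0.001]
contact_force: [1.2, -0.7, -1.1]
grip_width: 0.0854
```

>>> carry_out:
  motion: "0 0 0 10 -0.184; 0 0 0 20 -0.184; 0 0 0 10 -0.184; 0 0 0 0 0; 0 0 0 0 0; 0 0 0 0 0; 0 0 0 0 0; 0 0 0 0 0"

```text
clock: 9.3
tcp_pos: [0.4834, -0.2521, 0.0746]
orientation: [0.151, 3.138, -0.001]
contact_force: [0.0, -0.2, 0.2]
grip_width: 0.0856
```

```bash
python3 - <<'E'
from h import *
from bench import *
st(); to(.4825,-.2512,.004,3.054); p=camera_params("wrist"); im=grab_frame("wrist")[:,:,::-1]; cv2.imwrite("pics/w4.png",im); np.save("w4p.npy",p,allow_pickle=True)
E
```

```text
t9.30 tcp [ 0.4834 -0.2521  0.0746] yaw 3.045 tiltz [ 0.0003 -0.0004 -1.    ] F [ 0.0021 -0.2404  0.1604] w 0.0856 q [ 0.9436  0.5849 -0.7457  1.9553  0.5436  0.8108  1.3676]
delta tool mm [ 0.9818  0.8096 70.5893]
twist -0.008612755046566889 (alt 6.274572552133019 -6.291798062226153 )
delta after twist [ 0.9505  0.7887 70.5899]
```

View pics/w4.png

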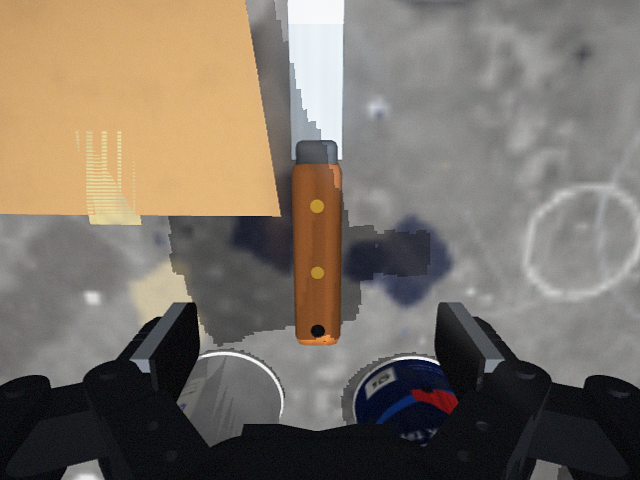

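```bash
python3 - <<'E'
from h import *
p=np.load("w4p.npy",allow_pickle=True).item()
print(proj(p,[.4834,-.2521,.018]),pix(p,318,206,.018),pix(p,317.5,273,.018),pix(p,318,343,.012))
E
```

```text
[314.2544 260.3944] [ 0.4545 -0.2473  0.018 ] [ 0.4907 -0.2511  0.018 ] [ 0.5364 -0.2552  0.012 ]
```

>>> carry_out:
  motion: "0 1 1.5 30 -0.008; 0 0 0 30 0; 0 0 0 11 0; 0.6 0 0 0 0; 1 0 0 0 0; 1 0 0 0 0; 1 0 0 0 0; 1 0 0 0 0"
  newtons: 80

```text
clock: 10.35
tcp_pos: [0.4832, -0.2508, 0.0046]
orientation: [0.138, 3.137, -0.002]
contact_force: [-1.7, 0.5, 7.0]
grip_width: 0.0238
```

>>> carry_out:
  motion: "1 0 0 -15 0; 1 0 0 -30 0.1; 1 0 0 -35 0.18; 1 0 0 -35 0.18; 1 0 0 -20 0.18; 1 0 0 0 0.18; 1 0 0 0 0.18; 1 0 0 0 0.18"

```text
clock: 11.35
tcp_pos: [0.4823, -0.2502, 0.1393]
orientation: [1.868, 2.526, 0.001]
contact_force: [0.0, 1.3, -1.1]
grip_width: 0.0239
```

```bash
python3 - <<'E'
from h import *
from bench import *
st(); to(.50,.08,.13,.24); 
im=grab_frame("wrist")[:,:,::-1]; cv2.imwrite("pics/w5.png",im)
E
```

```text
t11.35 tcp [ 0.4823 -0.2502  0.1393] yaw 1.868 tiltz [ 0.0006 -0.     -1.    ] F [ 0.0001  1.3233 -1.0839] w 0.0239 q [ 0.7928  0.4246 -0.5349  1.9293  0.2805  0.8605  0.4095]
delta tool mm [310.5297 113.6665   9.2667]
twist 1.6281533202754315 (alt 7.9113386274550175 -4.655031986904155 )
delta after twist [  95.6839 -316.5333    9.2677]
```

View pics/w5.png

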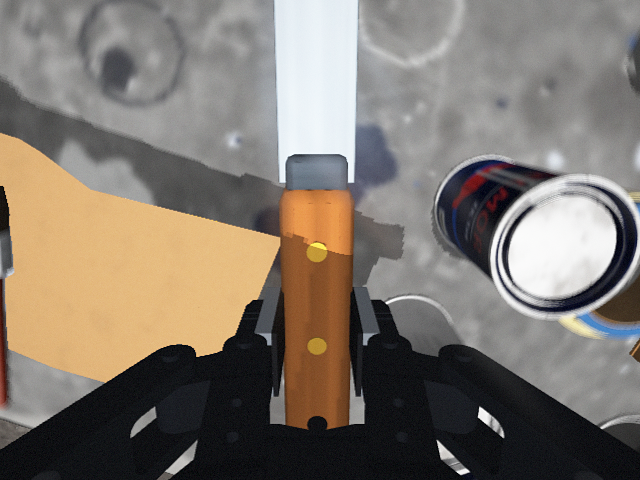

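>>> carry_out:
  motion: "1 0 0 -5 0.181; 1 0 0 -5 0.181; 1 0 0 -5 0.181; 1 0 0 -5 0.181; 1 0 0 -5 0.181; 1 0 0 -5 0.181; 1 0 0 0 0.181; 1 0 0 0 0.181"

```text
clock: 12.4
tcp_pos: [0.4823, -0.25, 0.169]
orientation: [-3.071, -0.66, -0.001]
contact_force: [0.1, -0.4, -2.0]
grip_width: 0.0237
```

>>> carry_out:
  motion: "1 0 0 0 0.18; 1 10 -50 0 0; 1 10 -50 0 0; 1 10 -50 0 0; 1 10 -50 0 0; 1 10 -50 0 0; 1 10 -50 0 0; 1 0 0 0 0"

```text
clock: 13.4
tcp_pos: [0.4671, 0.06, 0.1692]
orientation: [-3.114, -0.402, -0.002]
contact_force: [0.2, 0.0, -1.9]
grip_width: 0.0238
```

```bash
python3 - <<'E'
from h import *
from bench import *
st(); p=camera_params("wrist"); im=grab_frame("wrist")[:,:,::-1]; cv2.imwrite("pics/w6.png",im); np.save("w6p.npy",p,allow_pickle=True)
im=grab_frame("side")[:,:,::-1]; cv2.imwrite("pics/s6.png",im)
crop(im,100,180,260,180,3,"pics/s6c.png")
E
```

```text
t13.40 tcp [0.4671 0.06   0.1692] yaw 0.257 tiltz [ 0.001   0.0021 -1.    ] F [ 0.2393  0.0343 -1.9406] w 0.0238 q [ 0.0747  0.2451 -0.3807  2.0721  0.1187  0.8433 -1.6887]
```

View pics/w6.png

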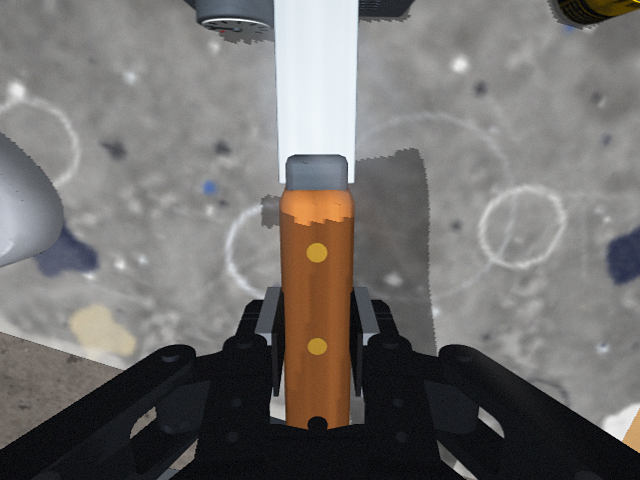

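View pics/s6c.png

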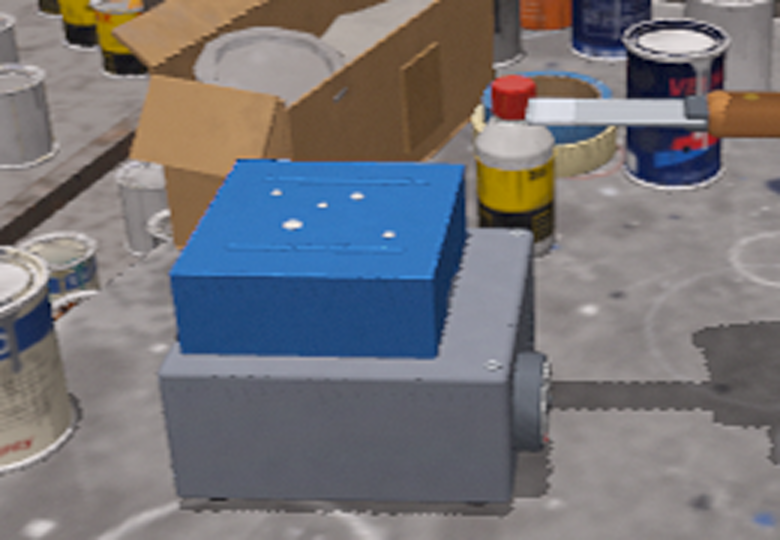

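```bash
python3 - <<'E'
from h import *
from bench import camera_params
from scipy.optimize import least_squares
ps=camera_params("side"); pt=camera_params("top")
S=lambda a:(a[0]/3+100,a[1]/3+180); T=lambda a:(a[0]/5+190,a[1]/5+140)
# model: box origin bx,by,yaw. local pts
H=.124
obs=[(ps,S((174,277)),(.072,.058,H)),(ps,S((437,279)),(-.046,.058,H)),(ps,S((465,166)),(-.046,-.058,H)),(ps,S((236,159)),(.072,-.058,H)),
(ps,S((438,357)),(-.046,.058,.08)),
(ps,S((514,500)),(-.08,.071,0)),(ps,S((178,498)),(.08,.071,0)),
(pt,T((65,148)),(.072,.058,H)),(pt,T((297,86)),(.072,-.058,H)),(pt,T((363,321)),(-.046,-.058,H)),(pt,T((133,383)),(-.046,.058,H)),
(pt,T((138,469)),(-.08,.071,.08)),(pt,T((414,402)),(-.08,-.071,.08))]
def f(v):
    c,s=np.cos(v[2]),np.sin(v[2]); e=[]
    for p,uv,l in obs: e+=list(proj(p,[v[0]+c*l[0]-s*l[1],v[1]+s*l[0]+c*l[1],l[2]])-uv)
    return np.array(e)
o=least_squares(f,[.67,.12,.24],loss="soft_l1"); v=o.x; print(v); print(f(v).reshape(-1,2))
for sel in ["side","top"]:
    P=ps if sel=="side" else pt
    g=lambda v:f(v).reshape(-1,2)[[i for i,q in enumerate(obs) if q[0] is P]].ravel()
    print(sel,least_squares(g,[.67,.12,.24],loss="soft_l1").x)
c,s=np.cos(v[2]),np.sin(v[2])
for n,x in [("ledge",-.08),("notch",-.046),("knob",.012),("hinge",.072)]: print(n,v[0]+c*x,v[1]+s*x)
# knife in side view: tip top
print(pix(ps,*S((528,112)),.175), "expected tip", .4671+.1365*np.cos(.257), .06+.1365*np.sin(.257))
E
```

```text
[0.6728 0.1254 0.243 ]
[[-0.801  -2.337 ]
 [-0.2098 -1.6119]
 [ 0.5542 -2.1522]
 [ 0.7519 -1.1628]
 [ 0.9176 -0.2638]
 [ 0.6338  4.1873]
 [ 0.3322  3.5187]
 [-0.6444 -0.4524]
 [ 0.3454 -1.0098]
 [-0.4797 -1.2459]
 [-2.6264 -0.3813]
 [-1.2542  0.9054]
 [ 0.5732 -1.4512]]
side [0.6729 0.1266 0.2481]
top [0.6711 0.124  0.2383]
ledge 0.595194036357611 0.10610149212019115
notch 0.6281951225824256 0.11428246443296378
knob 0.684491093201227 0.12823824073122297
hinge 0.742728304186194 0.14267525069493936
[0.5942 0.0983 0.175 ] expected tip 0.5991169127388504 0.0946956013192273
```

```bash
python3 - <<'E'
from h import *
from bench import camera_params
v=[0.6728,0.1254,0.243]
c,s=np.cos(v[2]),np.sin(v[2])
W=lambda l:[v[0]+c*l[0]-s*l[1],v[1]+s*l[0]+c*l[1],l[2]]
def box(x0,x1,yh,z0,z1):
    P=[(x,y,z) for x in(x0,x1) for y in(-yh,yh) for z in(z0,z1)]
    return [(a,b) for i,a in enumerate(P) for b in P[i+1:] if sum(u!=w for u,w in zip(a,b))==1]
for n,src,reg,k in [("side","pics/s6.png",(100,180,260,180),3),("top","pics/top0.png",(190,140,100,110),5)]:
    p=camera_params(n); im=cv2.imread(src)
    x,y,w,h=reg; im=cv2.resize(im[y:y+h,x:x+w],None,fx=k,fy=k,interpolation=cv2.INTER_CUBIC)
    for col,E in [((0,255,255),box(-.08,.08,.071,0,.08)),((0,0,255),box(-.046,.072,.058,.08,.124))]:
        for a,b in E:
            q=[tuple(int(t) for t in ((proj(p,W(m))+.5-[x,y])*k)) for m in (a,b)]
            cv2.line(im,*q,col,1)
    cv2.imwrite(f"pics/ov_{n}.png",im)
E
```

View pics/ov_side.png

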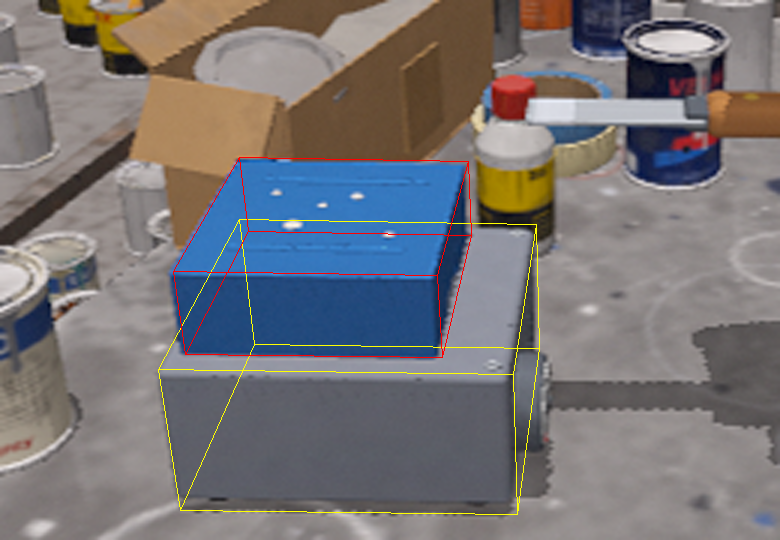

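View pics/ov_top.png

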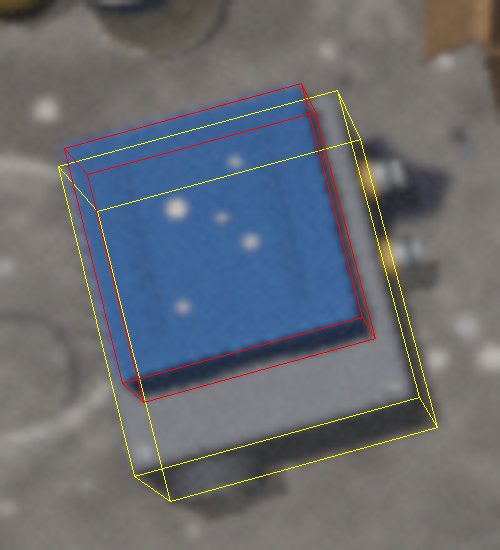

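```bash
python3 - <<'E'
from h import *
from bench import camera_params
ps=camera_params("side")
u=np.array([np.cos(.257),np.sin(.257)]); n=np.array([-u[1],u[0]])
t=np.array([.4671,.06])
for nm,a,b in [("tipL",.1365,.013),("tipR",.1365,-.013),("shoulder L",.0515,.013)]:
    q=t+a*u+b*n
    for z in (.168,.1737,.179): print(nm,z,(proj(ps,[*q,z])+.5-[100,180])*3)
st()
# approach: tip 12 mm in front of ledge edge
v=[0.6728,0.1254,0.243];c,s=np.cos(v[2]),np.sin(v[2])
d=.046+.034+.012+.1365
to(v[0]-d*c,v[1]-d*s,.079,.243)
E
python3 - <<'E'
import cv2
im=cv2.imread("pics/s6.png"); cv2.imwrite("pics/s6k.png",cv2.resize(im[190:250,260:400],None,fx=5,fy=5,interpolation=cv2.INTER_CUBIC))
E
```

```text
tipL 0.168 [520.4838 134.2036]
tipL 0.1737 [520.2228 123.2375]
tipL 0.179 [519.9785 112.9699]
tipR 0.168 [524.2847 111.3931]
tipR 0.1737 [524.0456 100.7064]
tipR 0.179 [523.8217  90.7027]
shoulder L 0.168 [700.5293 136.3858]
shoulder L 0.1737 [700.9151 125.4769]
shoulder L 0.179 [701.2763 115.263 ]
t13.50 tcp [0.4673 0.0555 0.1687] yaw 0.250 tiltz [ 0.0001 -0.0001 -1.    ] F [ 1.0172 -0.0597 -0.9535] w 0.0242 q [ 0.0783  0.2454 -0.3756  2.0727  0.1197  0.8435 -1.6881]
delta tool mm [-12.1334 -18.4818  89.6788]
twist 0.006510292333498646 (alt 6.2896955995130845 -6.276675014846088 )
delta after twist [-12.2487 -18.3909  89.6818]
```

View pics/s6k.png

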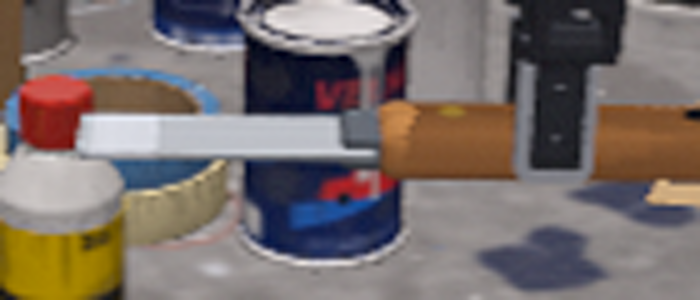

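>>> carry_out:
  motion: "1 -6 -9 10 0.007; 1 -6 -9 20 0; 1 0 0 25 0; 1 0 0 20 0; 1 0 0 10 0; 1 0 0 4 0; 1 0 0 0 0; 1 0 0 0 0"

```text
clock: 14.5
tcp_pos: [0.4521, 0.0698, 0.0799]
orientation: [-3.119, -0.374, -0.002]
contact_force: [-0.2, 0.3, -1.3]
grip_width: 0.0237
```

```bash
python3 - <<'E'
from h import *
from bench import *
im=grab_frame("side")[:,:,::-1]; st()
crop(im,150,220,220,130,3.5,"pics/s7c.png")
im=grab_frame("top")[:,:,::-1]; crop(im,190,140,110,150,4,"pics/t7c.png")
E
```

```text
t14.55 tcp [0.4521 0.0698 0.0799] yaw 0.239 tiltz [ 0.0012  0.0002 -1.    ] F [-0.3862  0.4961 -0.7184] w 0.0237 q [ 0.0082  0.3703 -0.3501  2.171   0.2125  0.6305 -1.8244]
```

View pics/s7c.png

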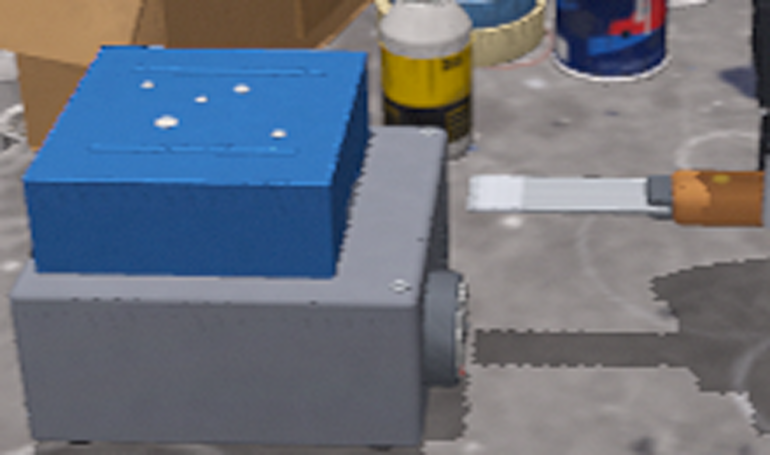

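View pics/t7c.png

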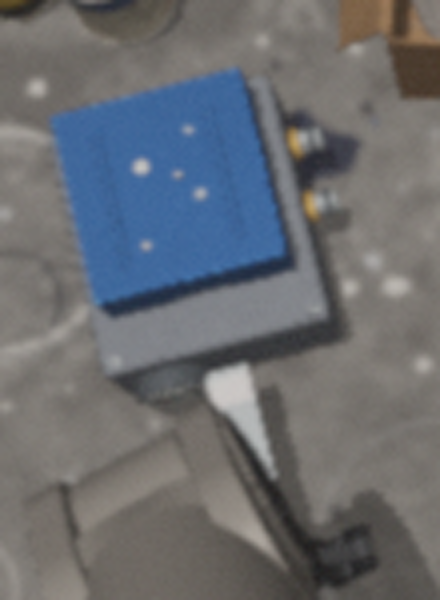

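```bash
python3 - <<'E'
from h import *
from bench import camera_params
ps=camera_params("side")
u=np.array([np.cos(.241),np.sin(.241)]); n=np.array([-u[1],u[0]]); t=np.array([.4521,.0698])
f=lambda X:(proj(ps,X)+.5-[150,220])*3.5
for b in(.013,-.013):
  for z in (.081,.0845,.088): print(b,z,f([*(t+.1365*u+b*n),z]))
print("shoulder",f([*(t+.0515*u+.013*n),.0845]))
v=[0.6728,0.1254,0.243];c,s=np.cos(v[2]),np.sin(v[2])
for l in [(-.08,.071),(-.08,0),(-.08,-.071)]: print("ledge",l,f([v[0]+c*l[0]-s*l[1],v[1]+s*l[0]+c*l[1],.08]))
to(v[0]-(.046-.024+.1365)*c,v[1]-(.046-.024+.1365)*s,.078,.243)
E
python3 - <<'E'
import cv2
im=cv2.imread("pics/s7c.png"); cv2.imwrite("pics/s7k.png",cv2.resize(im[100:320,390:770],None,fx=2,fy=2,interpolation=cv2.INTER_CUBIC))
E
```

```text
0.013 0.081 [462.9975 215.1079]
0.013 0.0845 [462.8834 207.9938]
0.013 0.088 [462.7689 200.8495]
-0.013 0.081 [467.2574 183.2957]
-0.013 0.0845 [467.1557 176.34  ]
-0.013 0.088 [467.0536 169.3556]
shoulder [665.1303 211.3278]
ledge (-0.08, 0.071) [424.0984 297.4872]
ledge (-0.08, 0) [438.9879 201.9422]
ledge (-0.08, -0.071) [451.4899 121.7177]
delta tool mm [69.125  -1.1722  1.8911]
twist -0.004357998616334513 (alt 6.278827308563252 -6.2875433057959205 )
delta after twist [69.1315 -0.8707  1.8138]
```

View pics/s7k.png

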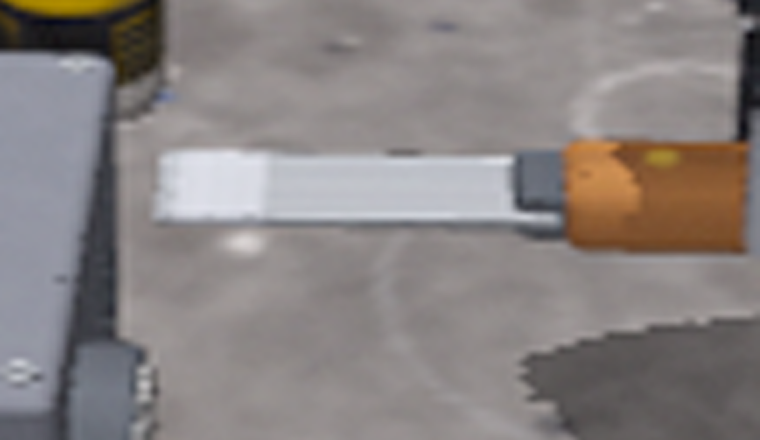

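>>> carry_out:
  motion: "1 10 -0.4 0 0; 1 12 -0.4 0 -0.004; 1 12 -0.4 0 0; 1 0 0 0 0; 1 0 0 1 0; 1 0 0 1 0; 1 0 0 0 0; 1 0 0 0 0"

```text
clock: 15.6
tcp_pos: [0.4843, 0.0789, 0.0773]
orientation: [3.118, 0.38, 0.0]
contact_force: [0.5, 0.1, -1.0]
grip_width: 0.024
```

```bash
python3 - <<'E'
from h import *
from bench import *
st(); im=grab_frame("side")[:,:,::-1]; st()
crop(im,190,220,150,110,5,"pics/s8c.png")
E
```

```text
t15.60 tcp [0.4843 0.0789 0.0773] yaw 0.243 tiltz [ 0.     -0.0001 -1.    ] F [ 0.4618  0.1245 -0.9685] w 0.0240 q [-0.0059  0.418  -0.3408  2.0985  0.2236  0.6588 -1.8254]
t15.65 tcp [0.4843 0.0789 0.0773] yaw 0.243 tiltz [ 0.     -0.0001 -1.    ] F [-0.0023  0.6164 -0.6824] w 0.0237 q [-0.0059  0.418  -0.3409  2.0984  0.2236  0.6589 -1.8254]
```

View pics/s8c.png

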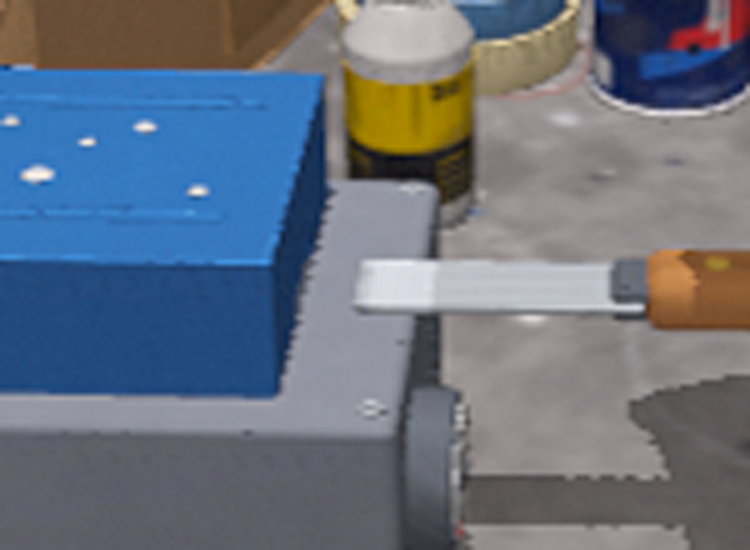

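>>> carry_out:
  motion: "1 0 0 0.7 0; 1 0 0 0 0; 1 0 0 0.7 0; 1 0 0 0 0; 1 0 0 0.7 0; 1 0 0 0 0; 1 0 0 0 0; 1 0 0 0 0"

```text
clock: 16.65
tcp_pos: [0.4844, 0.079, 0.0753]
orientation: [3.118, 0.38, 0.0]
contact_force: [-2.1, 0.2, 2.3]
grip_width: 0.024
```

>>> carry_out:
  motion: "1 0 0 -1.2 0; 1 6 0 0 0; 1 6 0 0 0; 1 6 0 0 0; 1 6 0 0 0; 1 6 0 0 0; 1 5 0 0 0; 1 0 0 0 0"

```text
clock: 17.65
tcp_pos: [0.5193, 0.0877, 0.0766]
orientation: [-3.118, -0.38, -0.002]
contact_force: [1.2, -0.3, 0.0]
grip_width: 0.0242
```

```bash
python3 - <<'E'
from h import *
from bench import *
st(); im=grab_frame("side")[:,:,::-1]; st()
crop(im,190,220,150,110,5,"pics/s9c.png")
E
```

```text
t17.65 tcp [0.5193 0.0877 0.0766] yaw 0.243 tiltz [ 0.0014  0.0005 -1.    ] F [ 1.1753 -0.2972  0.038 ] w 0.0242 q [-0.0177  0.4644 -0.332   2.0187  0.2307  0.6922 -1.8234]
t17.70 tcp [0.5191 0.0876 0.0766] yaw 0.243 tiltz [ 0.0014  0.0005 -1.    ] F [ 0.6354  1.0192 -0.6986] w 0.0242 q [-0.0176  0.4642 -0.3321  2.0191  0.2307  0.6921 -1.8234]
```

View pics/s9c.png

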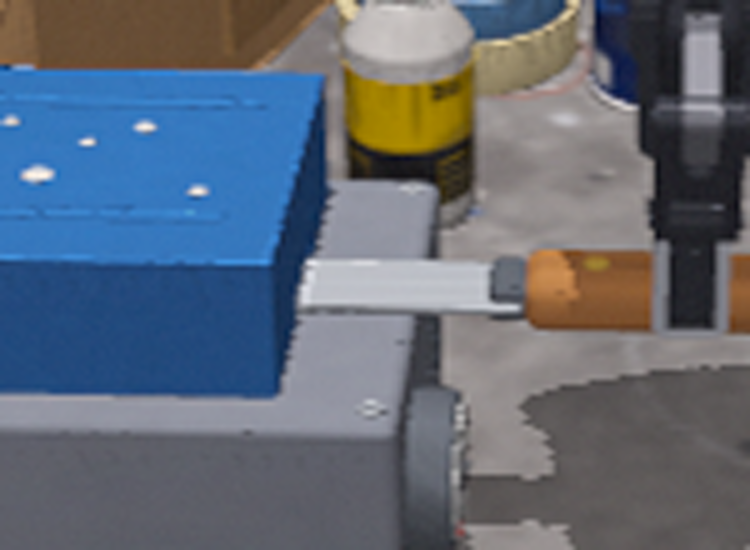

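>>> carry_out:
  motion: "1 0 0 2 0; 1 0 0 4 0; 1 0.4 0 4 0; 1 0.4 0 4 0; 1 0.5 0 4 0; 1 0.5 0 3 0; 1 0 0 0 0; 1 0 0 0 0"
  newtons: 60

```text
clock: 18.7
tcp_pos: [0.5193, 0.0883, 0.0557]
orientation: [-3.118, -0.382, 0.001]
contact_force: [-4.7, 0.5, 7.2]
grip_width: 0.0241
```

```bash
python3 - <<'E'
from h import *
from bench import *
st(); im=grab_frame("side")[:,:,::-1]; st()
crop(im,190,220,150,110,5,"pics/s10c.png")
p=np.load("w6p.npy",allow_pickle=True).item()
for q in [(197,15),(278,15),(240,40)]:
    w=pix(p,*q,.045); d=w[:2]-[.6728,.1254]; c,s=np.cos(.243),np.sin(.243); print("gauge local",c*d[0]+s*d[1],-s*d[0]+c*d[1])
E
```

```text
t18.70 tcp [0.5193 0.0883 0.0557] yaw 0.244 tiltz [-0.0007 -0.     -1.    ] F [-4.7223  0.4706  7.1517] w 0.0241 q [-0.0298  0.4987 -0.3199  2.0272  0.2497  0.6531 -1.8398]
t18.75 tcp [0.5193 0.0883 0.0557] yaw 0.244 tiltz [-0.0007  0.     -1.    ] F [-4.7415  1.0751  6.6536] w 0.0239 q [-0.0298  0.4986 -0.3199  2.0272  0.2497  0.6531 -1.8398]
gauge local -0.08712489156645795 0.06099800942678078
gauge local -0.08649907308078895 0.01273434541487116
gauge local -0.10039178063616279 0.03592567810578523
```

View pics/s10c.png

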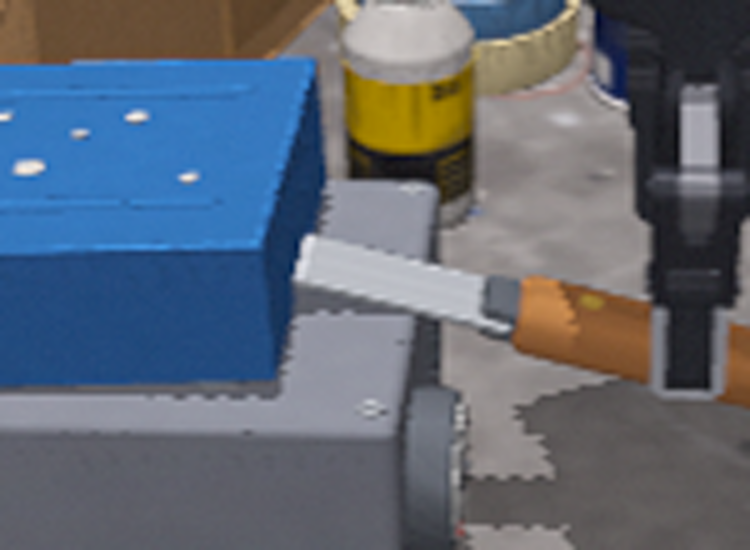

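>>> carry_out:
  motion: "1 0.5 0 4 0; 1 0.5 0 4 0; 1 0.5 0 3 0; 1 0 0 0 0; 1 0 0 -5 0; 1 0 0 -6 0; 1 0 0 -6 0; 1 0 0 0 0"
  newtons: 110

```text
clock: 19.75
tcp_pos: [0.5219, 0.0883, 0.0618]
orientation: [-3.118, -0.38, -0.001]
contact_force: [2.0, -0.6, -3.8]
grip_width: 0.0231
```

```bash
python3 - <<'E'
from h import *
from bench import *
im=grab_frame("side")[:,:,::-1]; st()
crop(im,190,210,150,110,5,"pics/s11c.png")
E
```

```text
t19.80 tcp [0.5216 0.0882 0.0615] yaw 0.243 tiltz [ 0.0002  0.0001 -1.    ] F [ 2.2698  0.0816 -2.92  ] w 0.0231 q [-0.0264  0.4917 -0.3227  2.02    0.2448  0.666  -1.835 ]
```

View pics/s11c.png

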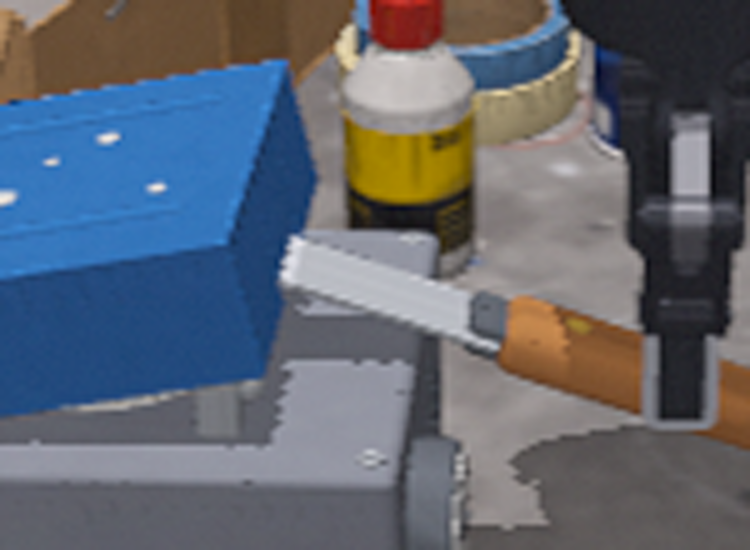

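>>> carry_out:
  motion: "1 2 0 -7 0; 1 2 0 -7 0; 1 3 0 -7 0; 1 3 0 -7 0; 1 4.5 0 -6 0; 1 4.5 0 -6 0; 1 4.5 0 -6 0; 1 0 0 0 0"

```text
clock: 20.8
tcp_pos: [0.5454, 0.0941, 0.108]
orientation: [-3.118, -0.38, -0.003]
contact_force: [1.8, -0.6, -3.4]
grip_width: 0.0234
```

```bash
python3 - <<'E'
from h import *
from bench import *
im=grab_frame("side")[:,:,::-1]; st()
crop(im,170,160,180,150,4,"pics/s12c.png")
E
```

```text
t20.85 tcp [0.5451 0.0941 0.1078] yaw 0.243 tiltz [ 0.0014  0.0004 -1.    ] F [ 1.8958  0.0135 -3.2764] w 0.0232 q [-0.0124  0.4531 -0.3414  1.9392  0.2095  0.7818 -1.7992]
```

View pics/s12c.png

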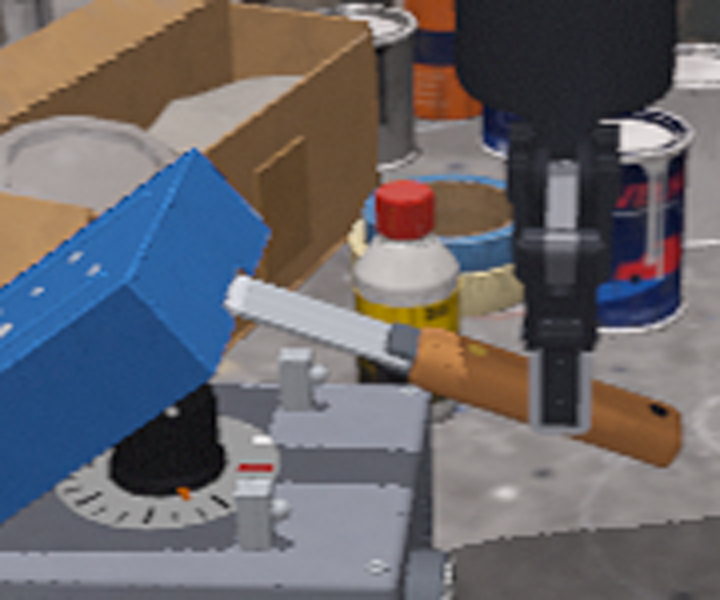

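>>> carry_out:
  motion: "1 4.5 0 -6 0; 1 5 0 -6 0; 1 5.5 0 -5 0; 1 6 0 -5 0; 1 6 0 -4 0; 1 6 0 -4 0; 1 6 0 -3 0; 1 0 0 0 0"

```text
clock: 21.85
tcp_pos: [0.5831, 0.1038, 0.1408]
orientation: [-3.118, -0.381, -0.002]
contact_force: [2.7, 1.2, -5.9]
grip_width: 0.0228
```

```bash
python3 - <<'E'
from h import *
from bench import *
im=grab_frame("side")[:,:,::-1]; st()
crop(im,170,130,180,150,4,"pics/s13c.png")
E
```

```text
t21.90 tcp [0.583  0.1037 0.1408] yaw 0.243 tiltz [ 0.0015  0.0007 -1.    ] F [ 2.7094  0.1942 -5.6132] w 0.0229 q [-0.0171  0.4643 -0.3433  1.8247  0.1959  0.884  -1.7789]
```

View pics/s13c.png

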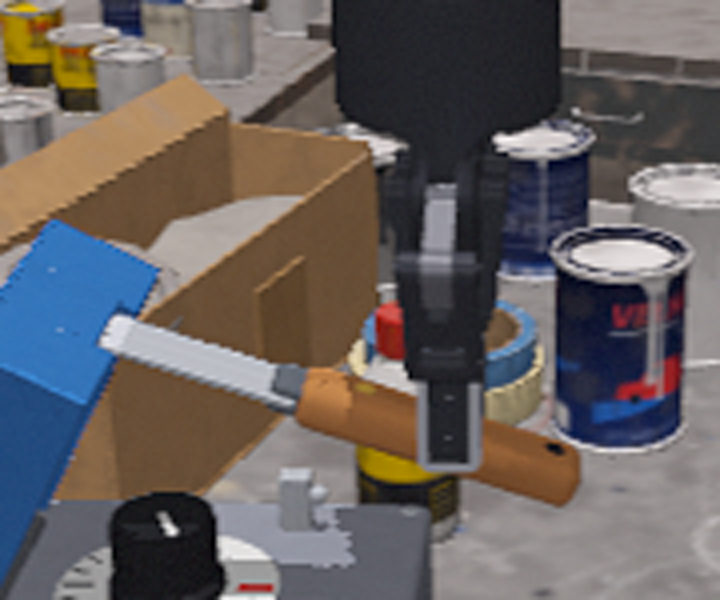

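>>> carry_out:
  motion: "1 6 0 -3 0; 1 7 0 -3 0; 1 8 0 -2 0; 1 8 0 -1 0; 1 8 0 0 0; 1 8 0 0 0; 1 8 0 0 0; 1 0 0 0 0"

```text
clock: 22.9
tcp_pos: [0.6339, 0.116, 0.1489]
orientation: [-3.118, -0.38, 0.001]
contact_force: [0.6, 0.3, -8.9]
grip_width: 0.0231
```

```bash
python3 - <<'E'
from h import *
from bench import *
im=grab_frame("side")[:,:,::-1]; st()
crop(im,120,130,200,150,4,"pics/s14c.png")
E
```

```text
t22.95 tcp [0.6338 0.1159 0.149 ] yaw 0.243 tiltz [-0.0004 -0.     -1.    ] F [ 0.1473  0.5428 -9.5051] w 0.0228 q [-0.0373  0.5316 -0.3315  1.689   0.2033  0.9553 -1.7725]
```

View pics/s14c.png

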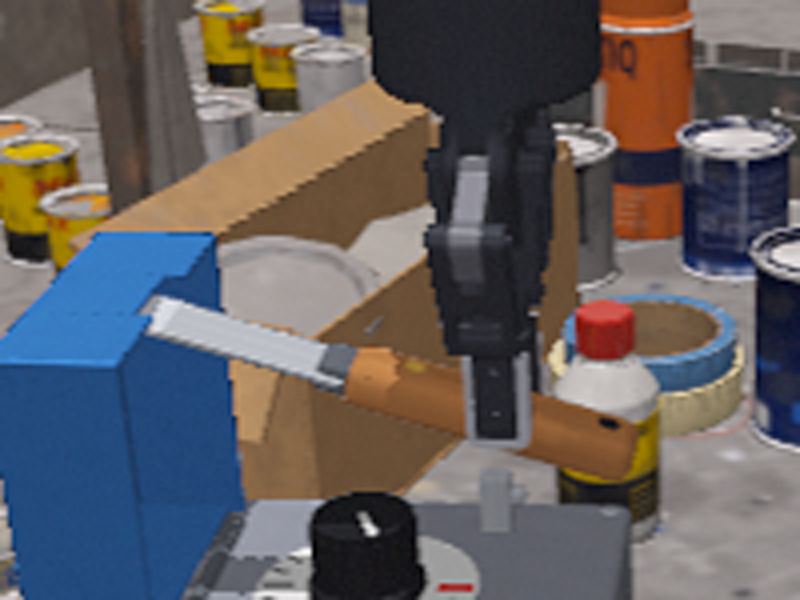

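>>> carry_out:
  motion: "1 7 0 0 0; 1 7 0 1 0; 1 6 0 1 0; 1 0 0 0 0; 1 0 0 0 0; 1 0 0 0 0; 1 0 0 0 0; 1 0 0 0 0"

```text
clock: 23.95
tcp_pos: [0.6531, 0.1206, 0.1475]
orientation: [3.118, 0.38, 0.0]
contact_force: [-0.4, -2.3, -7.9]
grip_width: 0.023
```

```bash
python3 - <<'E'
from h import *
from bench import *
im=grab_frame("side")[:,:,::-1]; st()
crop(im,100,130,200,150,4,"pics/s15c.png")
E
```

```text
t24.00 tcp [0.6531 0.1206 0.1475] yaw 0.243 tiltz [ 0.0002 -0.0001 -1.    ] F [-0.4344 -2.0008 -8.4622] w 0.0231 q [-0.046   0.5623 -0.3262  1.6397  0.2083  0.9738 -1.7712]
```

View pics/s15c.png

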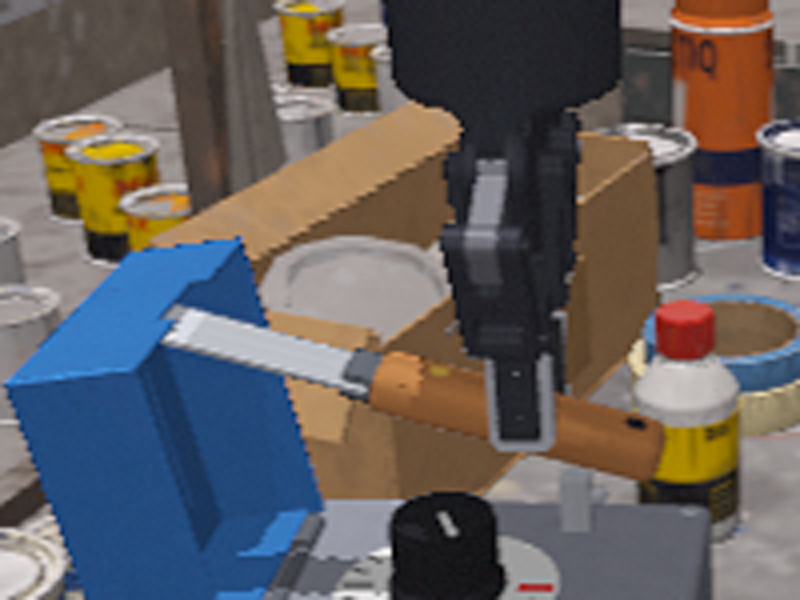

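>>> carry_out:
  motion: "1 0 0 3 0; 1 -5 0 3 0; 1 -8 0 3 0; 1 -10 0 2 0; 1 -20 0 0 0; 1 -35 0 0 0; 1 -40 0 0 0; 1 -40 0 0 0"

```text
clock: 25.0
tcp_pos: [0.4984, 0.0827, 0.1369]
orientation: [-3.118, -0.381, -0.002]
contact_force: [-0.2, -0.5, -1.6]
grip_width: 0.0231
```

```bash
python3 - <<'E'
from h import *
from bench import *
im=grab_frame("side")[:,:,::-1]; st(); cv2.imwrite("pics/s16.png",im)
im=grab_frame("top")[:,:,::-1]; cv2.imwrite("pics/t16.png",im)
E
```

```text
t25.05 tcp [0.4924 0.0807 0.1358] yaw 0.243 tiltz [-0.0051 -0.0028 -1.    ] F [-7.7756 -1.9928 -2.9776] w 0.0230 q [ 0.0209  0.3401 -0.3684  2.036   0.1697  0.7998 -1.7751]
```

View pics/s16.png

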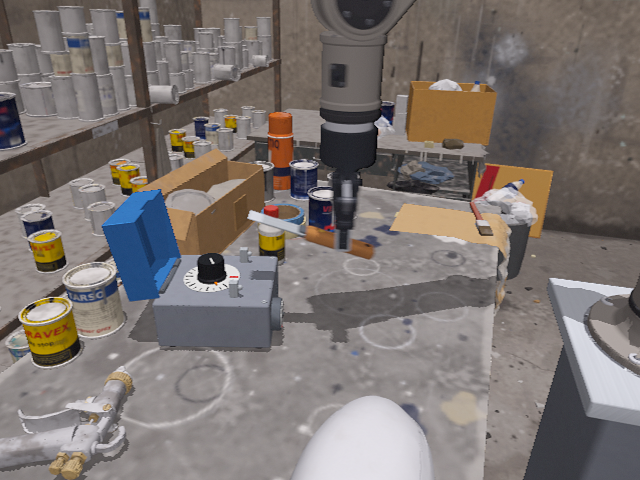

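View pics/t16.png

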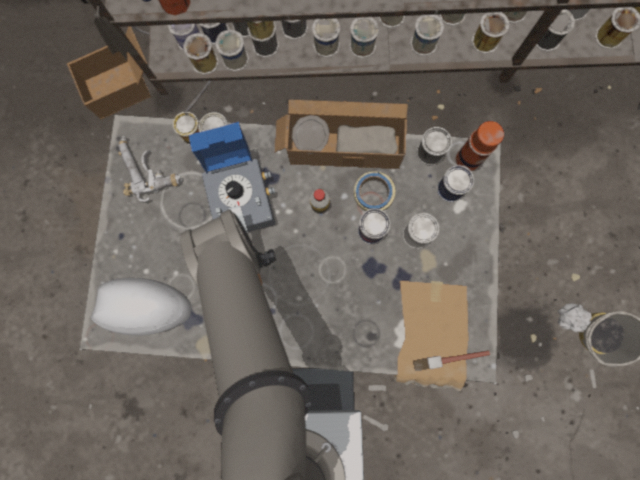

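```bash
python3 - <<'E'
from h import *
st(); to(.455,-.07,.035,.243)
E
```

```text
t25.10 tcp [0.4951 0.0813 0.1362] yaw 0.243 tiltz [-0.0029 -0.0021 -1.    ] F [ 0.3726 -0.3611 -2.0196] w 0.0228 q [ 0.0204  0.3424 -0.3679  2.0312  0.1707  0.8001 -1.7754]
delta tool mm [-75.026  137.0503 101.6776]
twist 6.122327622029577e-05 (alt 6.2832465304558065 -6.283124083903366 )
delta after twist [-75.3534 137.1962 101.2377]
```

>>> carry_out:
  motion: "1 -20 34 0 0; 1 -20 34 10 0; 1 -20 34 20 0; 1 -15 34 20 0; 1 0 0 25 0; 1 0 0 18 0; 1 0 0 8 0; 1 0 0 0 0"
  newtons: 60

```text
clock: 26.1
tcp_pos: [0.4599, -0.067, 0.0355]
orientation: [-3.118, -0.381, -0.0]
contact_force: [0.1, 0.2, -1.5]
grip_width: 0.0227
```

>>> carry_out:
  motion: "1 0 0 3 0; 1 0 0 4 0; 1 0 0 4 0; 1 0 0 4 0; 1 0 0 4 0; 1 0 0 4 0; 1 0 0 4 0; 1 0 0 0 0"
  newtons: 25

```text
clock: 27.1
tcp_pos: [0.4634, -0.0671, 0.0099]
orientation: [3.117, 0.381, 0.011]
contact_force: [3.2, 0.9, 10.5]
grip_width: 0.0229
```

```bash
python3 - <<'E'
from h import *
from bench import *
im=grab_frame("side")[:,:,::-1]; st(); crop(im,220,200,200,130,4,"pics/s17.png")
E
```

```text
t27.15 tcp [ 0.4635 -0.0671  0.0099] yaw 0.243 tiltz [ 0.0069 -0.0001 -1.    ] F [ 3.6312  0.4444 10.0849] w 0.0229 q [ 0.2132  0.507  -0.2441  2.1855  0.2629  0.4688 -1.5636]
```

View pics/s17.png

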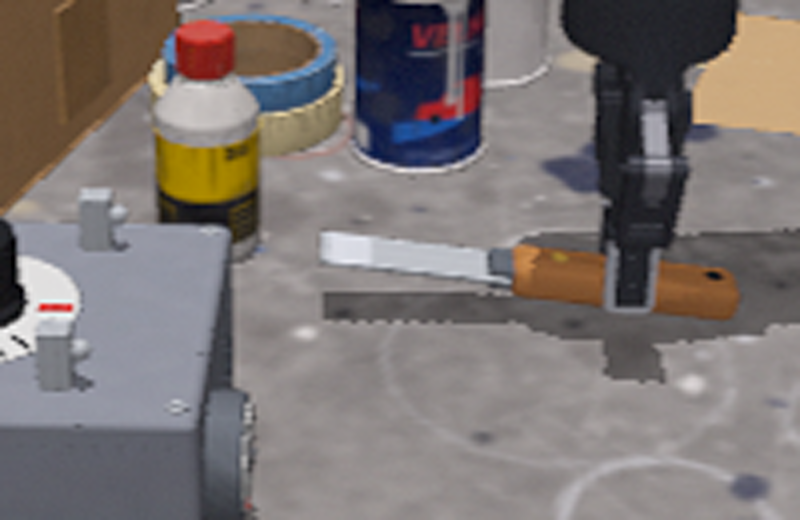

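>>> carry_out:
  motion: "1 0 0 4 0; 1 0 0 2 0; 1 0 0 0 0; 0.5 0 0 0 0; 0.2 0 0 0 0; 0 0 0 0 0; 0 0 0 0 0; 0 0 0 -20 0"

```text
clock: 28.15
tcp_pos: [0.4583, -0.0672, 0.0216]
orientation: [-3.118, -0.381, 0.005]
contact_force: [0.0, -0.4, 0.5]
grip_width: 0.0854
```

```bash
python3 - <<'E'
from h import *
from bench import *
im=grab_frame("side")[:,:,::-1]; st(); crop(im,220,200,200,130,4,"pics/s18.png")
crop(im,180,230,80,80,7,"pics/s18k.png")
im=grab_frame("top")[:,:,::-1];crop(im,200,140,100,100,6,"pics/t18.png")
E
```

```text
t28.20 tcp [ 0.4601 -0.0673  0.0241] yaw 0.243 tiltz [ 0.001  -0.0002 -1.    ] F [0.3542 0.8734 1.3273] w 0.0855 q [ 0.227   0.4782 -0.2593  2.1839  0.2468  0.5052 -1.5493]
```

View pics/s18.png

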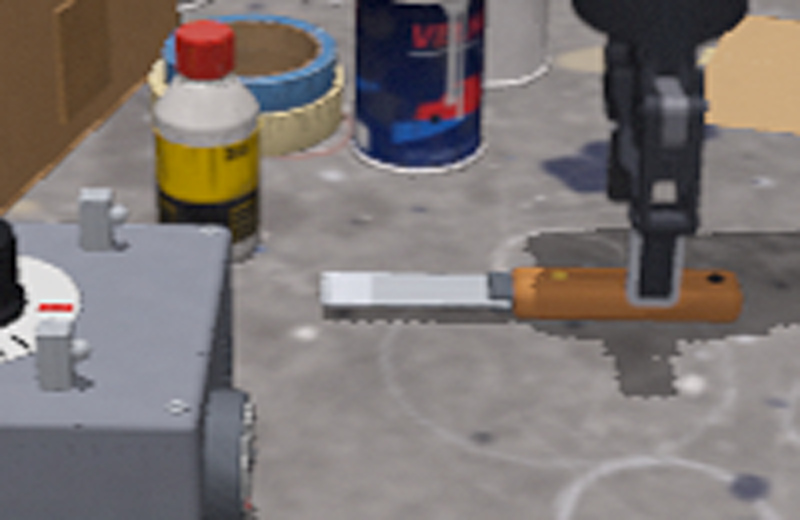

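View pics/s18k.png

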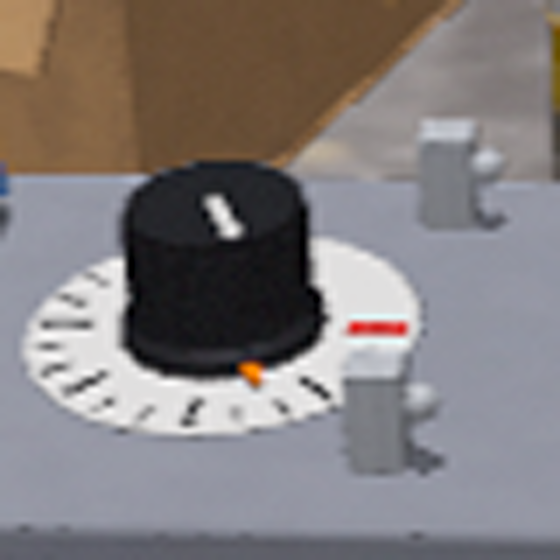

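View pics/t18.png

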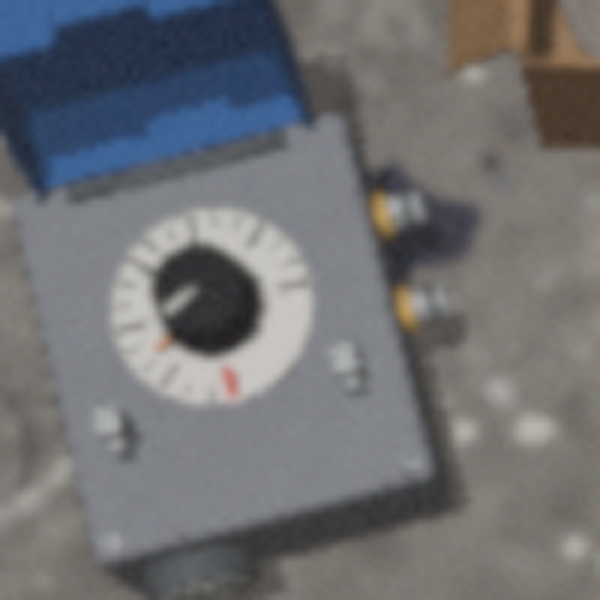

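```bash
python3 - <<'E'
from h import *
from bench import camera_params
p=camera_params("top")
T=lambda a:(a[0]/6+200,a[1]/6+140)
k=pix(p,*T((205,299)),.112); z=pix(p,*T((232,382)),.081); c=pix(p,*T((212,307)),.081); o=pix(p,*T((164,344)),.084)
print(k,c,z,o)
k=np.array([.6845,.1282]); a=lambda q:np.arctan2(*(q[:2]-k)[::-1])
print("zero dir",a(z),"ptr",a(o),a(z)-a(o), "nom zero",.243-np.pi)
st(); to(.6845,.1282,.20,1.22)
E
```

```text
[0.6791 0.1258 0.112 ] [0.684 0.129 0.081] [0.6525 0.1209 0.081 ] [0.6685 0.1479 0.084 ]
zero dir -2.916576628568184 ptr 2.2544221428613143 -5.170998771429498 nom zero -2.8985926535897932
t28.25 tcp [ 0.4605 -0.0674  0.0235] yaw 0.243 tiltz [ 0.0023 -0.0002 -1.    ] F [ 0.5992 -0.2279 -0.0101] w 0.0852 q [ 0.2266  0.4794 -0.2588  2.1841  0.248   0.5025 -1.5504]
delta tool mm [ 264.7598 -135.9119 -176.0522]
twist -0.9774103954527784 (alt 5.305774911726807 -7.260595702632365 )
delta after twist [ 260.6135  143.1085 -176.5354]
```

>>> carry_out:
  motion: "0 0 0 -56 0; 0 0 0 -60 0; 0 0 0 -60 0; 0 53 -27.2 0 0; 0 53 -27.2 0 0; 0 53 -27.2 0 0; 0 53 -27.2 0 0; 0 53 -27.2 0 0"

```text
clock: 29.25
tcp_pos: [0.6854, 0.1293, 0.1973]
orientation: [3.118, 0.379, -0.001]
contact_force: [1.3, 0.1, 1.0]
grip_width: 0.0854
```

>>> carry_out:
  motion: "0 0 0 0 -0.163; 0 0 0 0 -0.163; 0.2 0 0 0 -0.163; 0.3 0 0 0 -0.163; 0.3 0 0 0 -0.163; 0.3 0 0 0 -0.163; 0.3 0 0 0 0; 0.3 0 0 0 0"

```text
clock: 30.25
tcp_pos: [0.684, 0.1283, 0.1978]
orientation: [-2.577, -1.796, 0.001]
contact_force: [-0.7, 1.1, 0.8]
grip_width: 0.0598
```

```bash
python3 - <<'E'
from h import *
from bench import *
st();to(.6845,.1282,.091,1.22); p=camera_params("wrist"); im=grab_frame("wrist")[:,:,::-1]; cv2.imwrite("pics/w19.png",im); np.save("w19p.npy",p,allow_pickle=True)
st()
E
```

```text
t30.25 tcp [0.684  0.1283 0.1978] yaw 1.218 tiltz [-0.0006 -0.0001 -1.    ] F [-0.7234  1.0895  0.8031] w 0.0598 q [ 0.1106  0.6083 -0.5845  1.4994  0.354   1.1414 -0.893 ]
delta tool mm [  0.0867   0.5372 106.8264]
twist -0.0024908490880193312 (alt 6.280694458091567 -6.285676156267606 )
delta after twist [  0.0502   0.4841 106.8267]
t30.30 tcp [0.6841 0.1284 0.198 ] yaw 1.218 tiltz [-0.0003 -0.0002 -1.    ] F [0.5904 1.4863 0.116 ] w 0.0601 q [ 0.1104  0.6081 -0.5845  1.4993  0.3541  1.1415 -0.8924]
```

View pics/w19.png

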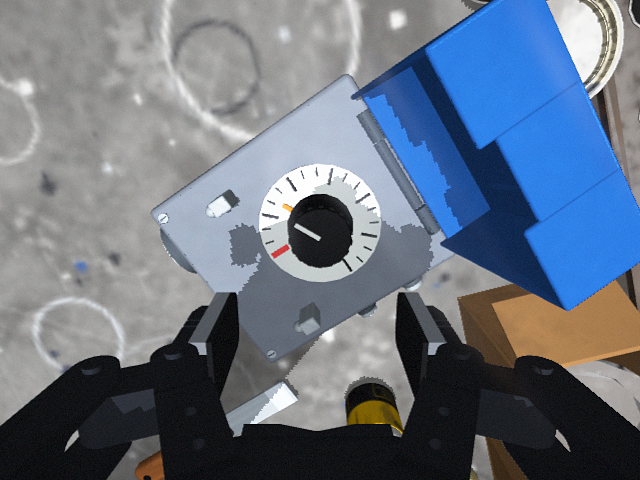

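```bash
python3 - <<'E'
from h import *
p=np.load("w19p.npy",allow_pickle=True).item()
crop("pics/w19.png",250,150,145,145,5,"pics/w19c.png")
c=pix(p,320.5,223,.081); print("disc centre",c)
print("proj knob", proj(p,[.6845,.1282,.112]),proj(p,[.6845,.1282,.081]))
o=pix(p,286,206.5,.084); z=pix(p,280,251,.081)
for k in (c[:2],[.6845,.1282]):
    a=lambda q:np.arctan2(*(q[:2]-k)[::-1]); print(a(z),a(o),a(z)-a(o)+2*np.pi, np.linalg.norm(o[:2]-k))
E
```

```text
disc centre [0.6866 0.132  0.081 ]
proj knob [319.8978 243.413 ] [319.5628 229.2303]
-2.8734633980864173 2.30135883817739 1.1083630709157788 0.025475155968111222
-2.975260771661075 2.1502448349999304 1.1576797005185808 0.027259355166580117
```

View pics/w19c.png

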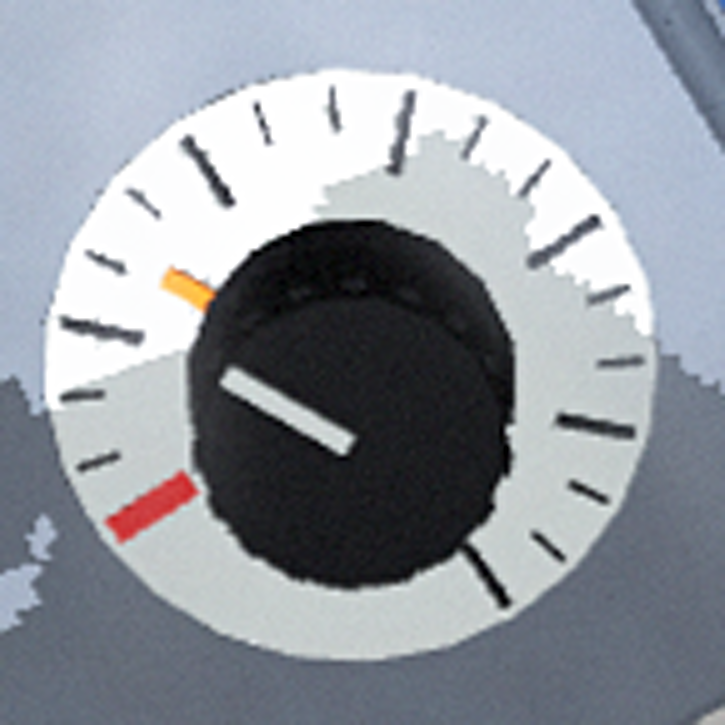

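>>> carry_out:
  motion: "0.3 2.5 0.5 30 0; 0.3 0 0 40 0; 0.3 0 0 26 0; 0.3 0 0 10 0; 1 0 0 0 0; 1 0 0 0 0; 1 0 0 0 0; 1 0 0 0 0"
  newtons: 35

```text
clock: 31.3
tcp_pos: [0.6867, 0.1305, 0.0935]
orientation: [2.574, 1.799, 0.004]
contact_force: [5.1, -0.7, -1.1]
grip_width: 0.0358
```

```bash
python3 - <<'E'
from h import *
st()
E
```

```text
t31.30 tcp [0.6867 0.1305 0.0935] yaw 1.220 tiltz [ 0.0027  0.0003 -1.    ] F [ 5.123  -0.7025 -1.0709] w 0.0358 q [ 0.0836  0.7147 -0.5446  1.5717  0.4242  0.9725 -0.9443]
```

>>> carry_out:
  motion: "1 0 0 0 -0.18; 1 0 0 0 -0.18; 1 0 0 0 -0.18; 1 0 0 0 -0.18; 1 0 0 0 -0.18; 1 0 0 0 -0.18; 1 0 0 0 -0.02; 1 0 0 0 0"

```text
clock: 32.3
tcp_pos: [0.6857, 0.1302, 0.0934]
orientation: [1.258, 2.878, -0.001]
contact_force: [0.3, -0.7, 5.0]
grip_width: 0.0357
```

>>> carry_out:
  motion: "0.6 0 0 0 0; 0.3 0 0 0 0; 0.3 0 0 0 0; 0.3 0 0 -15 0; 0.3 0 0 -40 0; 0.3 0 0 -50 0; 0.3 0 0 0 0; 0.3 0 0 0 0"

```text
clock: 33.3
tcp_pos: [0.6854, 0.1307, 0.198]
orientation: [1.253, 2.88, 0.0]
contact_force: [-0.2, -0.1, -0.2]
grip_width: 0.0597
```

```bash
python3 - <<'E'
from h import *
from bench import *
st(); p=camera_params("wrist"); im=grab_frame("wrist")[:,:,::-1]; cv2.imwrite("pics/w20.png",im); np.save("w20p.npy",p,allow_pickle=True)
st(); q=proj(p,[.6866,.132,.09]).astype(int); print(q); crop(im,max(q[0]-80,0),max(q[1]-80,0),160,160,4.5,"pics/w20c.png"); print(max(q[0]-80,0),max(q[1]-80,0))
E
```

```text
t33.30 tcp [0.6854 0.1307 0.198 ] yaw 2.321 tiltz [ 0.0006 -0.0001 -1.    ] F [-0.2318 -0.1389 -0.2439] w 0.0597 q [ 0.2555  0.6855 -0.8424  1.484   0.5297  1.2099  0.0871]
t33.35 tcp [0.685  0.1303 0.1969] yaw 2.321 tiltz [-0.0009 -0.0006 -1.    ] F [-0.6911 -0.1529 -0.4491] w 0.0600 q [ 0.2555  0.6864 -0.8417  1.4848  0.5298  1.2099  0.0871]
[318 233]
238 153
```

View pics/w20c.png

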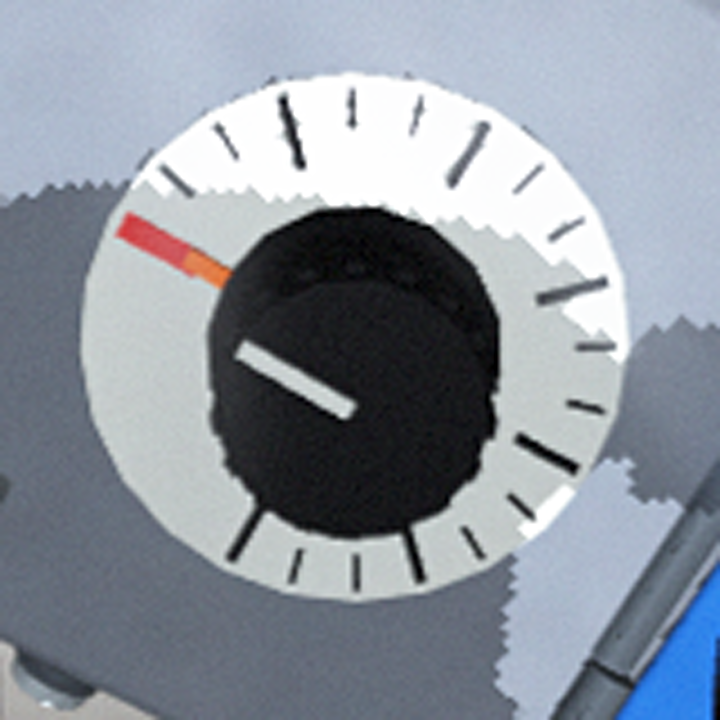

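The orange pointer at about (208,268) in the crop lines up with the red zero mark, within roughly 1–2°. I'll retreat and check the whole scene.

>>> carry_out:
  motion: "0.3 0 0 -50 0; 0 0 0 -40 0; 0 0 0 0 0; 0 0 0 0 0; 0 0 0 0 0; 0 0 0 0 0; 0 0 0 0 0; 0 0 0 0 0"

```text
clock: 34.35
tcp_pos: [0.6854, 0.1306, 0.2872]
orientation: [-1.253, -2.881, 0.0]
contact_force: [0.2, 0.0, 0.3]
grip_width: 0.0857
```

```bash
python3 - <<'E'
from h import *
from bench import *
st()
cv2.imwrite("pics/s21.png",grab_frame("side")[:,:,::-1]); 
cv2.imwrite("pics/w21.png",grab_frame("wrist")[:,:,::-1])
E
```

```text
t34.35 tcp [0.6854 0.1306 0.2872] yaw 2.321 tiltz [-0.0002 -0.     -1.    ] F [0.1681 0.0332 0.343 ] w 0.0857 q [ 0.2644  0.6177 -0.8742  1.383   0.4718  1.3565  0.1336]
```

View pics/s21.png

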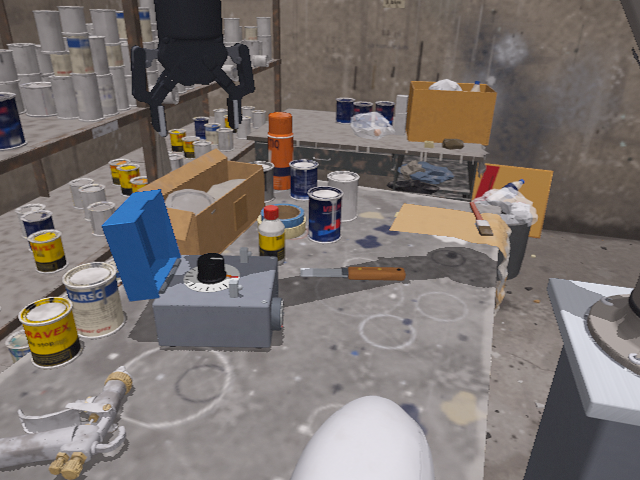

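View pics/w21.png

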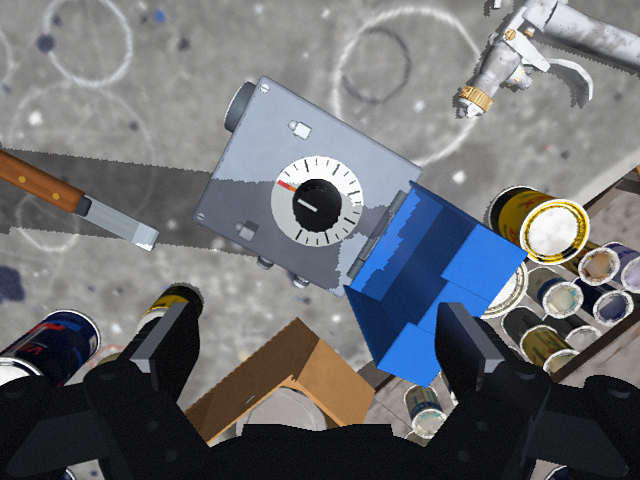

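The hood leans back past upright, the knife lies flat, and the tins and bottle stand where they were. The gripper is clear of everything, so I'm handing in.

```bash
python3 - <<'E'
from bench import r
print(r.hand_in())
E
```

```text
the job is handed in; nothing more can be done
None
```

I finished the job and handed it in at about 34 s of the 72 s allowed; the hand-in gives no verdict.

**What I did:**
- I drew the knife out by its blade, released it in the open and took it again by its handle.
- I slid the blade into the notch, levered the hood off its catches over the ledge, and lifted and pushed it back past upright with the knife.
- I laid the knife flat in front of the box, clear of the bottle and tins.
- I turned the knob 1.1 rad anticlockwise.

**Last checks, all from pictures:**
- **Hood:** it leans back past upright, about 1.7 rad by eye.
- **Pointer:** it stands on the red zero mark, within about 1–2°.
- **Knife:** it lies flat.
- **Tins and bottle:** they look upright and unmoved.
- **Gripper:** it is open and well above everything, touching nothing.

**Discrepancies:**
- One row after the first release moved 20 mm down before rising, which was a sign slip of mine. I saw no effect, but I did not measure the force at that moment.
- The cameras disagreed by about 3–4 mm on the knob's centre. I aimed in between, and the grip held.

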